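# Feel for empty cells in the flap-covered crate and load the sanding blocks

### The arm

A 6-joint arm with a two-finger parallel gripper is mounted at the origin on the work surface; the furniture and walls round the work are solid. World frame = base frame: x ahead of the robot, y to its left, z up, the work surface at z = 0. Lengths are in m, angles in degrees, forces in N, time in s.
With the tool pointing down it reaches from about 0.35 to 0.875 m from the base axis. Payload 4.2 kg.
Tool frame: the origin (TCP) lies on the centre line of the jaws, within the pads' length; the fingertips stand 19 mm ahead of it and the grasp point (between the pads) is the TCP; z points along the fingers, y is the line along which they close (so a half turn about z gives the same grasp; the last joint's range is limited). The gripper opens to 87 mm and grips with 3 to 60 N. Pads are 19 mm wide; open, the fingers measure 117 mm over their backs; the gripper's body (75 mm by 190 mm) begins 51 mm behind the grasp point.
Start: joints at [81.051, 22.042, 0.453, 0, -68.411, -14.817], TCP at [0.252, 0.572, 0.242] pointing down, gripper open.
Joint ranges: [-179.83, 179.83], [-69.29, 118.12], [-61.27, 80.66], [-181.25, 117.63], [-171.15, -9.14], [-177.46, 177.46]. Speed limits (degrees/s): [159.86, 159.86, 180, 180, 180, 180].

### API

Orientations are given as a 3x3 rotation matrix whose columns are the frame's x, y, z axes.
In Python, from station import sense, capture, finish_job, search_frame, masks_of gives the robot as it stands.
- The arm moves only by the tool drive_tool, never from a script. Its argument "rows" is a list of rows, each a list of 7 numbers: the opening in per cent of the stroke, from 0 (shut) to 100 (fully open), then the shift along the world's x, y, z in mm, then the turn, a rotation vector about the world's x, y, z in rad. In form: [[fingers, dx, dy, dz, wx, wy, wz], ...]. A call has 1 to 5 rows; each row shifts and turns the commanded pose from where the row before left it; what a row does not reach is not made up. A row lasts 1/12 s, in which the tool goes at most 41.7 mm and 7.16 degrees, less where a joint would pass 70% of its speed; a pose out of reach is approached as far as the arm can. A call is refused whole if a number of a shift passes 41.7 or a number of a turn 0.125, either way. A call with a gripper value outside its range is refused whole. The fingers move at their own pace and stop on an object; the grip force is fixed at half the most. Time passes only in rows, so rows that do not move let the fingers close. It gives the time, the measured TCP pose, the force, the opening and the grip force at its end, in the units of the state.
- sense(): the state, without advancing time (a new reading comes with each control period).
- capture(name): name is "scene" or "top" or "wrist"; returns a dict with "frame" (420x560x3 uint8, red, green, blue), "z_map" (420x560 float32, m along the optical axis (not along the pixel's ray), 0 where there is no reading), "fx", "fy", "cx", "cy" (pixels), "R" (3x3) and "t" (3): a world point X has camera coordinates R X + t; the wrist camera has in their place "T_tool_cam" (4x4, takes a point from camera to tool coordinates, whose origin is the TCP and whose axes are the flange's). Camera axes: x right, y down, z forward; pixel columns grow to the right and rows downward; lengths in m; the calibration is good to about 2 mm. A picture is of the moment at which its call begins: read the wrist's pose just before it.
- finish_job(): hands the job in; it is judged then, once.
Trained networks look in a picture, given as the dict that the camera call returned (one of the last four; its "shot" number tells which), for a name from the list of things; names that differ only in an ending like _2 or _b are one class to them, and where a whole thing is asked for, a point or a joint stands for the part that bears it (a point fixed in the world has none). Each returns a list of dicts, best first, with "p" (0 to 1); they miss things now and then, are a little off and sometimes report something else, mostly with a low value. They report only what shows in the picture. A call takes as long as a camera call. They do not tell look-alikes from the thing itself.
- search_frame(label, picture): "xy" ([column, row] in pixels, amid what is visible of it).
- masks_of(label, picture): "region" (420x560 bool, what is visible of it) and "xy" ([column, row] in pixels, amid what is visible of it).
The state is a dict: "time_s": time; "joints": joint angles; "joint_velocities": joint speeds; "effort": joint torques, N m; "tcp_pos": TCP position; "ee_rot": TCP orientation; "wrist_force": force on the tool from outside, world axes, zero at the start; "moment": the same for the moment, N m; "gripper_width": opening from 0.0 (shut) to 1.0 (fully open); "gripper_force": force on a finger pad.
Only numpy, scipy, OpenCV 4.12 (cv2) and the standard library are available. Lean on these libraries where they do the work, as an engineer would, in place of code of your own. Each camera call takes 0.05 s, during which the arm holds its last target. There are 200 camera calls.

### The job

The loose sanding blocks on the table belong in the hooded parts crate, each flat on the floor of an empty cell of its own, but some cells are already full and rubber flaps hide which. First lift the wooden bridge jig off the hood and lay it on the table, then raise the hood all the way and, before any block goes in, swing the prop rod up into its fork. Then feel down through the flaps with the closed fingers to find the empty cells, let the blocks down through the flaps, and leave the hood propped open and the glue bottle and tape roll where they are.

Things in the scene. Friction and masses are not known exactly. Their poses are not given: they have to be found in the camera images.
- crate: Grey parts crate, fixed, 170 x 380 mm (x, y), hood hinged along its far (+x) side. Origin: centre of its underside; x away from the handle side, y along the hinge, z up. 2 rows of 4 cells, centres at crate x = -0.054, 0.003 and y = -0.1445, -0.0615, 0.0215, 0.1045 m. Front and ends rise only to the deck (62 mm); behind the cells is a solid ledge at deck height, then a back wall 105 mm high at x = 0.088.
- cell_first (a point): Middle of a cell at deck height (62 mm): front row, crate -y end. Each cell is 52 (x) by 78 (y) mm inside, 5 mm walls between, closed by two black rubber flaps 25 mm long and 2.5 mm thick, hinged on its long sides and meeting over its middle; they give way downward at under 0.3 N and spring back.
- cell_last (a point): The same for the rear row's +y end. A block set on the flaps of an empty cell with its 63 mm side along crate y and let go sinks to the floor by its weight; a push from above frees one that hangs. In a full cell it stays 25 mm too high, and fingers cannot get it out again.
- cell_floor (a point): Floor of the first cell, 4 mm above the crate's underside, 58 mm below the deck. Four of the eight cells, not seen and changing from start to start, hold a block like the loose ones, whose hard top is 34 mm below the deck; in an empty cell nothing but the flaps is met down to the floor.
- hood (a joint): Hinge of the hood, rad: 0 shut, 1.80 fully up against its stop. It stays up by friction above about 1.3 and falls slowly shut below. The hood is a flat panel 178 mm deep with skirts 50 mm deep at its front and ends; its closed top is at 123 mm. Lifting takes about 3 N at the handle.
- hood_hinge (a point): Point on the hinge line, mid-length, at crate (0.085, 0, 0.117); the line runs along crate y.
- hood_handle (a point): Middle of the hood's bar handle: round steel bar 11 mm thick, 130 mm long along crate y, 35 mm before the front skirt on two end posts 110 mm apart. With the hood shut it lies 0.212 m before (-x) and 0.016 m below the hinge line; it turns about that line, up and back, and is about 0.33 m above the table with the hood fully up.
- rod (a joint): Swing of the prop rod, rad: 0 to 0.08 lying along the ledge behind the cells, 1.59 upright in the hood's fork (its stop), where it stays. Takes under 1 N. It passes into the fork only while the hood is fully up (above about 1.72).
- rod_pivot (a point): Pivot of the prop rod, at crate (0.063, 0.178, 0.086); its axis runs along crate x. The rod, 10 mm thick, lies from it towards crate -y and swings up (towards +z, then upright).
- rod_pin (a point): Grip point on the rod's crank pin: round, 10 mm thick, 63 mm long, parallel to crate x, standing off the rod to -x, 165 mm from the pivot. In crate axes it is at pivot + (-0.048, -0.165 cos q, 0.165 sin q), q the rod joint. Lying, it is 24 mm above the deck. The pin turns between the fingers as it swings.
- block_1: A cork sanding block with paper under it, 38 x 63 x 25 mm (x, y, z), about 80 g, lying flat; origin at the centre of its underside. It may be absent.
- block_2: A cork sanding block with paper under it, 38 x 63 x 25 mm (x, y, z), about 80 g, lying flat; origin at the centre of its underside. It may be absent.
- block_3: A cork sanding block with paper under it, 38 x 63 x 25 mm (x, y, z), about 80 g, lying flat; origin at the centre of its underside. It may be absent.
- block_4: A cork sanding block with paper under it, 38 x 63 x 25 mm (x, y, z), about 80 g, lying flat; origin at the centre of its underside. It may be absent.
- jig: Wooden bridge jig lying on the closed hood: a board 42 x 88 x 10 mm (x, y, z) on two feet, 32 mm high in all, 60 to 90 g; origin at the centre of its underside.
- glue: Wood glue bottle, 36 mm wide, 118 mm tall, standing; a bystander.
- tape: Roll of black tape, 62 mm wide, 19 mm high, lying flat; a bystander.
Not all that is in view belongs to the job. What is shaped like the block_1 but turquoise is not meant.

How it is judged (in metres and radians):
On the way, in this order (a step that is already met when the one before it is completed fails the run):
1. the jig lies on the table, clear of the crate and let go (height (world z) of jig below 0.03 m and horizontal distance between jig and crate above 0.1 m and contact force between jig and the fingers below 0.1 N and value of joint hood below 0.3 rad), for 0.2 s.
2. the hood is raised all the way (value of joint hood above 1.68 rad), for 0.2 s.
3. the prop rod is up in its fork under the raised hood (value of joint hood above 1.68 rad and value of joint rod above 1.48 rad), for 0.2 s.
At the end, for the whole second after the job is handed in: Each block present lies flat (0.25 rad) on a cell floor (underside less than 10 mm above the crate's underside, so one per cell); hood above 1.68 rad, rod above 1.48 rad; jig on the table, at least 100 mm from the crate's centre (all of step 3 and x of block_1 in the frame of crate between -0.08 and 0.03 m and y of block_1 in the frame of crate between -0.186 and 0.146 m and z of each of block_1, block_2, block_3, block_4 in the frame of crate below 0.01 m and angle between each of block_1, block_2, block_3, block_4's own z axis and vertical below 0.25 rad and x of block_2 in the frame of crate between -0.08 and 0.03 m and y of block_2 in the frame of crate between -0.186 and 0.146 m and x of block_3 in the frame of crate between -0.08 and 0.03 m and y of block_3 in the frame of crate between -0.186 and 0.146 m and x of block_4 in the frame of crate between -0.08 and 0.03 m and y of block_4 in the frame of crate between -0.186 and 0.146 m and height (world z) of jig below 0.03 m and horizontal distance between jig and crate above 0.1 m and contact force between jig and the fingers below 0.1 N); the robot touches nothing.
It fails at once if a block goes below the deck while the prop rod is not up (((x of block_1 in the frame of crate between -0.08 and 0.03 m and y of block_1 in the frame of crate between -0.186 and 0.146 m and z of block_1 in the frame of crate below 0.05 m) or (x of block_2 in the frame of crate between -0.08 and 0.03 m and y of block_2 in the frame of crate between -0.186 and 0.146 m and z of block_2 in the frame of crate below 0.05 m) or (x of block_3 in the frame of crate between -0.08 and 0.03 m and y of block_3 in the frame of crate between -0.186 and 0.146 m and z of block_3 in the frame of crate below 0.05 m) or (x of block_4 in the frame of crate between -0.08 and 0.03 m and y of block_4 in the frame of crate between -0.186 and 0.146 m and z of block_4 in the frame of crate below 0.05 m)) and value of joint rod below 1.3 rad).
It fails at once if the glue bottle is shifted more than 40 mm (distance of glue from where it was at the start of the episode above 0.04 m).
It fails at once if the tape roll is shifted more than 40 mm (distance of tape from where it was at the start of the episode above 0.04 m).
Of block_1, block_2, block_3, block_4 only 2 to 4 are there at a start; the rules pass over those that are not, and their reading is None.
At some moment in a run one of block_1, block_2, block_3, block_4 may be knocked a few centimetres aside while the robot is not near it.
Once in a run the grip may slacken for a moment while it holds something.
It also fails if it takes over 210 s, if anything falls off the work surface, if the arm or the gripper's body presses on something with over 40 N, if the wrist force passes 120 N, or if a joint passes its speed limit or range.

## Working session

There is one attempt and no reset: what is moved stays moved. The work goes in short steps, Python scripts to look and compute and a tool call to move; the robot and the scene stay as the last step left them, time stands still between calls to the robot, and variables do not carry over. Pictures are saved under pics/ and viewed, at most 14 in all, crops included, and the job is handed in when it is done.

Besides the shell and the picture viewer there is one more tool, called after "Request:" by a JSON object that holds its "op" and its "data". drive_tool: Moves the arm, as the interface text tells. Its arguments: {"type":"object","properties":{"rows":{"type":"array"}},"required":["rows"]}

```bash
mkdir -p pics; cat > h.py <<'E'
import numpy as np, cv2
from station import sense, capture, finish_job, search_frame, masks_of
def save(c,n): cv2.imwrite(f'pics/{n}.png', c['frame'][:,:,::-1])
def world(c,s=None):
    z=c['z_map'];v,u=np.mgrid[:z.shape[0],:z.shape[1]]
    P=np.stack([(u-c['cx'])/c['fx']*z,(v-c['cy'])/c['fy']*z,z],-1)
    if 'R' in c: return (P-np.array(c['t']))@np.array(c['R'])
    T=np.array(c['T_tool_cam']);P=P@T[:3,:3].T+T[:3,3]
    return P@np.array(s['ee_rot']).T+np.array(s['tcp_pos'])
E
python3 - <<'E'
from h import *
for n in ('scene','top'):
    c=capture(n);save(c,n+'0');W=world(c);np.save(n+'W.npy',W)
    for l in ['crate','hood','hood_handle','rod_pin','block_1','jig','glue','tape']:
        for d in masks_of(l,c)[:6]:
            m=d['region']&(c['z_map']>0);p=W[m]
            if len(p): print(n,l,round(d['p'],2),np.round(d['xy']),m.sum(),np.round(np.median(p,0),3),np.round(np.percentile(p,3,0),3),np.round(np.percentile(p,97,0),3))
s=sense();print(s)
E
```

```text
scene crate 0.71 [234. 199.] 8296 [0.503 0.034 0.12 ] [ 0.453 -0.113  0.01 ] [0.629 0.253 0.124]
scene hood 0.78 [230. 195.] 6933 [0.515 0.047 0.121] [ 0.452 -0.11   0.073] [0.629 0.253 0.125]
scene hood_handle 0.92 [231. 195.] 6981 [0.514 0.048 0.121] [ 0.452 -0.11   0.071] [0.63  0.255 0.125]
scene block_1 0.89 [390. 290.] 407 [ 0.476 -0.445  0.021] [ 0.457 -0.476 -0.001] [ 0.5   -0.414  0.025]
scene block_1 0.83 [428. 289.] 421 [ 0.522 -0.545  0.021] [ 0.496 -0.568 -0.003] [ 0.557 -0.521  0.025]
scene block_1 0.8 [345. 259.] 352 [ 0.52  -0.313  0.021] [ 0.507 -0.342  0.   ] [ 0.545 -0.282  0.026]
scene block_1 0.8 [336. 287.] 394 [ 0.425 -0.323  0.022] [ 0.406 -0.352  0.   ] [ 0.452 -0.292  0.026]
scene jig 0.96 [216. 180.] 461 [0.541 0.108 0.153] [0.524 0.063 0.12 ] [0.595 0.154 0.157]
scene glue 0.82 [165. 156.] 258 [0.637 0.384 0.052] [ 0.628  0.374 -0.001] [0.654 0.403 0.106]
scene tape 0.63 [149. 184.] 255 [0.533 0.38  0.013] [ 0.506  0.348 -0.003] [0.563 0.406 0.02 ]
top crate 0.98 [237. 213.] 7421 [0.549 0.07  0.125] [ 0.458 -0.101  0.108] [0.638 0.257 0.129]
top hood 0.66 
[... 1351 characters left out ...]
117629e+01, -1.48187800e+01]), 'joint_velocities': array([-0.05018944, -0.00844787, -0.01400268,  0.03695921,  0.05179077,
       -0.07494184]), 'effort': array([ 8.26698706e-04, -3.90458643e+01,  1.87621468e+01,  4.22407106e+00,
        1.54634780e-02, -3.11076928e-05]), 'tcp_pos': array([0.25184342, 0.5719827 , 0.24157297]), 'ee_rot': array([[ 9.15174149e-01, -4.03058651e-01, -2.40330155e-05],
       [-4.03058650e-01, -9.15174149e-01,  3.75817501e-05],
       [-3.71420440e-05, -2.47071314e-05, -9.99999999e-01]]), 'wrist_force': array([ 0.1834548 , -1.25546309,  0.35371822]), 'moment': array([ 0.02106598,  0.05509462, -0.02671988]), 'gripper_force': 0.0, 'gripper_width': 0.9976192823810337}
```

View both.

View pics/scene0.png

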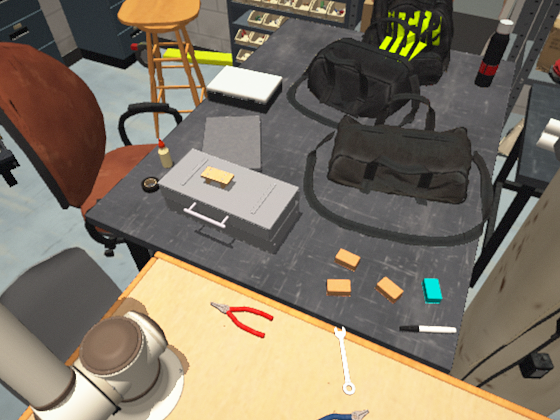

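```bash
python3 - <<'E'
import cv2,numpy as np
i=cv2.imread('pics/top0.png')
cv2.imwrite('pics/top0c.png',cv2.resize(i[130:330,100:460],None,fx=2.2,fy=2.2,interpolation=cv2.INTER_CUBIC))
W=np.load('topW.npy')
# hood panel
m=(np.abs(W[...,2]-.124)<.006);m[:, :150]=0
p=W[m];p=p[(p[:,0]>.4)&(p[:,0]<.7)&(p[:,1]>-.2)&(p[:,1]<.35)]
print(len(p),cv2.minAreaRect(p[:,:2].astype(np.float32)*1000))
m=(W[...,2]>.148)&(W[...,2]<.165);p=W[m];p=p[(p[:,1]<.2)&(p[:,1]>0)]
print('jig',cv2.minAreaRect(p[:,:2].astype(np.float32)*1000),p.mean(0))
m=(W[...,2]>.085)&(W[...,2]<.115)&(W[...,0]<.47)&(W[...,0]>.38)&(W[...,1]>-.15)&(W[...,1]<.3);p=W[m]
print('handle',len(p),cv2.minAreaRect(p[:,:2].astype(np.float32)*1000) if len(p)>3 else p, np.median(p,0))
E
```

```text
6964 ((554.083251953125, 79.0208740234375), (380.8550109863281, 181.12496948242188), 87.50829315185547)
jig ((324.8150634765625, 77.51280975341797), (503.2140808105469, 90.01473999023438), 7.584018707275391) [0.52521994 0.10201927 0.15710164]
handle 240 ((444.3446350097656, 83.60942077636719), (136.09181213378906, 39.28539276123047), 88.29523468017578) [0.43114747 0.08818655 0.10671008]
```

View pics/top0c.png

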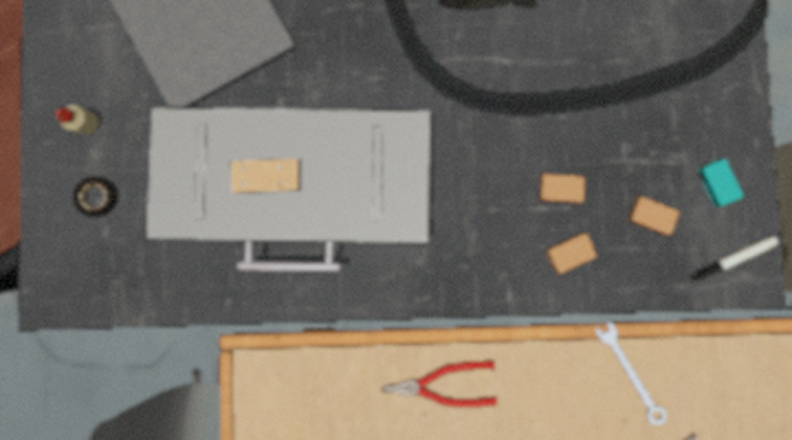

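Three cork-coloured blocks show at crop (564,188), (572,253) and (655,215). The turquoise one at (721,183) is the look-alike and is left alone. The jig is on the hood at (265,175), the handle bar at (288,267), the tape at (95,196) and the glue at (78,118). First I move over the jig.

Request:
{"op": "drive_tool", "data": {"rows": [[100, 19.7, -31.1, 0.5, 0, 0, -0.074], [100, 19.7, -31.1, 0.5, 0, 0, -0.074], [100, 19.7, -31.1, 0.5, 0, 0, -0.074], [100, 19.7, -31.1, 0.5, 0, 0, -0.074], [100, 19.7, -31.1, 0.5, 0, 0, -0.074]]}}

```text
time_s: 1.32
tcp_pos: [0.3509, 0.415, 0.2442]
ee_rot: [[0.705, -0.709, 0.0], [-0.709, -0.705, 0.0], [-0.0, -0.0, -1.0]]
wrist_force: [1.3, -0.3, 0.1]
gripper_width: 0.999
gripper_force: 0.0
```

Request:
{"op": "drive_tool", "data": {"rows": [[100, 19.7, -31.1, 0.5, 0, 0, -0.074], [100, 19.7, -31.1, 0.5, 0, 0, -0.074], [100, 19.7, -31.1, 0.5, 0, 0, -0.074], [100, 19.7, -31.1, 0.5, 0, 0, -0.074], [100, 19.7, -31.1, 0.5, 0, 0, -0.074]]}}

```text
time_s: 1.73
tcp_pos: [0.4495, 0.2594, 0.247]
ee_rot: [[0.401, -0.916, 0.001], [-0.916, -0.401, 0.001], [-0.0, -0.001, -1.0]]
wrist_force: [0.5, 0.2, -0.3]
gripper_width: 0.998
gripper_force: 0.0
```

Request:
{"op": "drive_tool", "data": {"rows": [[100, 19.7, -31.1, 0.5, 0, 0, -0.074], [100, 19.7, -31.1, 0.5, 0, 0, -0.074], [100, 19.7, -31.1, 0.5, 0, 0, -0.074], [100, 19.7, -31.1, 0.5, 0, 0, -0.074], [100, 0, 0, 0, 0, 0, 0]]}}

```text
time_s: 2.15
tcp_pos: [0.5299, 0.1322, 0.2486]
ee_rot: [[0.111, -0.994, 0.001], [-0.994, -0.111, -0.001], [0.001, -0.0, -1.0]]
wrist_force: [-0.2, 1.2, 0.5]
gripper_width: 1.0
gripper_force: 0.0
```

```bash
cat >> h.py <<'E'
def rect(p):
    r=cv2.minAreaRect((p[:,:2]*1000).astype(np.float32));(cx,cy),(w,h),a=r
    if w<h: a,w,h=a-90,h,w
    a=(a+90)%180-90   # direction of long side, deg from world x
    return np.round([cx,cy,w,h,a],1)
def pose():
    s=sense();R=np.array(s['ee_rot']);print('t',round(s['time_s'],2),'tcp',np.round(np.array(s['tcp_pos'])*1000,1),'y-dir',np.round(np.degrees(np.arctan2(R[1,1],R[0,1])),1),'z',np.round(R[:,2],3),'F',np.round(s['wrist_force'],2),'w',round(s['gripper_width'],3),'gf',round(s['gripper_force'],1),'J',np.round(s['joints'],0));return s
E
python3 - <<'E'
from h import *
s=pose();c=capture('wrist');save(c,'w1');W=world(c,s)
for d in masks_of('jig',c)[:2]:
    m=d['region']&(c['z_map']>0)&(W[...,2]>.14);p=W[m];print(d['p'],d['xy'],len(p),rect(p),np.median(p,0))
E
```

```text
t 2.15 tcp [529.9 132.2 248.6] y-dir -173.6 z [ 0.001 -0.001 -1.   ] F [-0.15  1.22  0.47] w 1.0 gf 0.0 J [ 31.  14. -10.   0. -66. -25.]
0.87 [251.6, 171.7] 8758 [549.5 107.2  88.1  42.  -89.1] [0.54952258 0.10340071 0.15563889]
0.54 [291.7, 138.5] 186 [554.7 106.7  90.8  59.9  85.3] [0.55267172 0.12630375 0.15569691]
```

View pics/w1.png

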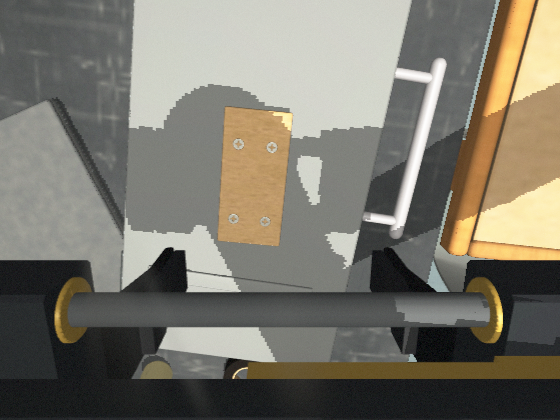

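Wrist view: jig board at (252,172), and the handle bar runs from (437,65) to (397,232). The gripper's long side lies along the closing line.

Request:
{"op": "drive_tool", "data": {"rows": [[100, 10, -12.5, 0, 0, 0, -0.096], [100, 9.6, -12.5, -20, 0, 0, 0], [100, 0, 0, -30, 0, 0, 0], [100, 0, 0, -20, 0, 0, 0], [100, 0, 0, 0, 0, 0, 0]]}}

```text
time_s: 2.67
tcp_pos: [0.544, 0.1115, 0.1741]
ee_rot: [[0.025, -1.0, -0.009], [-1.0, -0.025, -0.003], [0.003, 0.009, -1.0]]
wrist_force: [-0.1, 0.4, -0.9]
gripper_width: 0.998
gripper_force: 0.0
```

```bash
python3 - <<'E'
from h import *
s=pose();c=capture('wrist');W=world(c,s)
for d in masks_of('jig',c)[:1]:
    m=d['region']&(c['z_map']>0)&(W[...,2]>.14);p=W[m];print(d['p'],len(p),rect(p),np.median(p,0))
m=(W[...,2]>.085)&(W[...,2]<.112)&(W[...,0]<.441)&(W[...,0]>.40)&(W[...,1]<.25);p=W[m];print('bar',len(p),rect(p),np.percentile(p,[5,50,95],axis=0))
E
```

```text
t 2.67 tcp [544.  111.5 174.1] y-dir -178.6 z [-0.009 -0.003 -1.   ] F [-0.09  0.45 -0.93] w 0.998 gf 0.0 J [ 28.  19. -15.  -0. -57. -27.]
0.79 12958 [549.6 107.2  88.9  42.2 -89.3] [0.5497263  0.09332487 0.15566249]
bar 4969 [433.5  82.3 136.5  19.2  87.8] [[0.42509905 0.02063931 0.10124978]
 [0.43129517 0.07182894 0.10555852]
 [0.43670515 0.13976037 0.10734536]]
```

Request:
{"op": "drive_tool", "data": {"rows": [[100, 2, -1, -12, 0, 0, 0], [100, 0, 0, -10, 0, 0, 0], [0, 0, 0, 0, 0, 0, 0], [0, 0, 0, 0, 0, 0, 0], [0, 0, 0, 0, 0, 0, 0]]}}

```text
time_s: 3.18
tcp_pos: [0.5497, 0.111, 0.1576]
ee_rot: [[0.025, -1.0, 0.002], [-1.0, -0.025, 0.0], [-0.0, -0.002, -1.0]]
wrist_force: [0.1, 0.2, 0.1]
gripper_width: 0.853
gripper_force: 0.0
```

Request:
{"op": "drive_tool", "data": {"rows": [[0, 0, 0, 0, 0, 0, 0], [0, 0, 0, 0, 0, 0, 0], [0, 0, 0, 0, 0, 0, 0]]}}

```text
time_s: 3.43
tcp_pos: [0.5494, 0.1107, 0.157]
ee_rot: [[0.024, -1.0, 0.001], [-1.0, -0.024, 0.0], [-0.0, -0.001, -1.0]]
wrist_force: [1.2, -0.1, -0.2]
gripper_width: 0.633
gripper_force: 0.0
```

Request:
{"op": "drive_tool", "data": {"rows": [[0, 0, -3, -5, 0, 0, 0], [0, 0, 0, 0, 0, 0, 0], [0, 0, 0, 0, 0, 0, 0], [0, 0, 0, 0, 0, 0, 0], [0, 0, 0, 0, 0, 0, 0]]}}

```text
time_s: 3.85
tcp_pos: [0.5492, 0.1075, 0.1513]
ee_rot: [[0.024, -1.0, -0.0], [-1.0, -0.024, -0.0], [0.0, 0.0, -1.0]]
wrist_force: [0.1, -0.4, -1.2]
gripper_width: 0.479
gripper_force: 30.0
```

Request:
{"op": "drive_tool", "data": {"rows": [[0, 0, 0, 10, 0, 0, 0], [0, 0, 0, 20, 0, 0, 0], [0, 0, 0, 20, 0, 0, 0], [0, 0, 0, 0, 0, 0, 0]]}}

```text
time_s: 4.18
tcp_pos: [0.5519, 0.1084, 0.2067]
ee_rot: [[0.025, -1.0, 0.009], [-1.0, -0.025, 0.003], [-0.002, -0.009, -1.0]]
wrist_force: [0.8, 0.4, -0.2]
gripper_width: 0.477
gripper_force: 30.0
```

Request:
{"op": "drive_tool", "data": {"rows": [[0, -16.5, 30.3, 0, 0, 0, 0], [0, -16.5, 30.3, 0, 0, 0, 0], [0, -16.5, 30.3, 0, 0, 0, 0], [0, -16.5, 30.3, 0, 0, 0, 0], [0, -16.5, 30.3, 0, 0, 0, 0]]}}

```text
time_s: 4.6
tcp_pos: [0.4658, 0.2602, 0.2018]
ee_rot: [[0.024, -1.0, 0.0], [-1.0, -0.024, 0.0], [-0.0, -0.0, -1.0]]
wrist_force: [0.4, 0.8, -1.7]
gripper_width: 0.477
gripper_force: 30.0
```

Request:
{"op": "drive_tool", "data": {"rows": [[0, -16.5, 30.3, 0, 0, 0, 0], [0, -16.5, 30.3, 0, 0, 0, 0], [0, -16.5, 30.3, 0, 0, 0, 0], [0, 0, 0, 0, 0, 0, 0], [0, 0, 0, -30, 0, 0, 0]]}}

```text
time_s: 5.02
tcp_pos: [0.4191, 0.355, 0.177]
ee_rot: [[0.029, -1.0, 0.009], [-1.0, -0.029, 0.01], [-0.01, -0.01, -1.0]]
wrist_force: [0.7, 1.2, -0.3]
gripper_width: 0.481
gripper_force: 30.0
```

Request:
{"op": "drive_tool", "data": {"rows": [[0, 0, 0, -40, 0, 0, 0], [0, 0, 0, -30, 0, 0, 0], [0, 0, 0, -30, 0, 0, 0], [0, 0, 0, -20, 0, 0, 0], [0, 0, 0, 0, 0, 0, 0]]}}

```text
time_s: 5.43
tcp_pos: [0.4153, 0.3472, 0.0473]
ee_rot: [[0.023, -1.0, -0.006], [-1.0, -0.023, -0.008], [0.008, 0.006, -1.0]]
wrist_force: [-0.3, -1.0, -0.7]
gripper_width: 0.477
gripper_force: 30.0
```

Request:
{"op": "drive_tool", "data": {"rows": [[0, 0, 0, -10, 0, 0, 0], [0, 0, 0, -5, 0, 0, 0], [0, 0, 0, -2, 0, 0, 0], [0, 0, 0, 0, 0, 0, 0]]}}

```text
time_s: 5.77
tcp_pos: [0.4175, 0.3503, 0.0351]
ee_rot: [[0.024, -1.0, 0.001], [-1.0, -0.024, 0.001], [-0.001, -0.001, -1.0]]
wrist_force: [0.2, 0.2, -1.1]
gripper_width: 0.474
gripper_force: 30.0
```

Request:
{"op": "drive_tool", "data": {"rows": [[65, 0, 0, 0, 0, 0, 0], [65, 0, 0, 0, 0, 0, 0], [65, 0, 0, 0, 0, 0, 0], [65, 0, 0, 0, 0, 0, 0], [65, 0, 0, 0, 0, 0, 0]]}}

```text
time_s: 6.18
tcp_pos: [0.4174, 0.3501, 0.0349]
ee_rot: [[0.024, -1.0, 0.0], [-1.0, -0.024, 0.001], [-0.001, -0.0, -1.0]]
wrist_force: [0.1, 0.2, -0.6]
gripper_width: 0.642
gripper_force: 0.0
```

Request:
{"op": "drive_tool", "data": {"rows": [[65, 0, 0, 20, 0, 0, 0], [65, 0, 0, 40, 0, 0, 0], [65, 0, 0, 40, 0, 0, 0], [65, 0, 0, 40, 0, 0, 0], [40, 0, 0, 20, 0, 0, 0]]}}

```text
time_s: 6.6
tcp_pos: [0.4187, 0.3514, 0.2002]
ee_rot: [[0.025, -1.0, 0.006], [-1.0, -0.025, 0.006], [-0.006, -0.006, -1.0]]
wrist_force: [0.3, 1.0, -0.8]
gripper_width: 0.625
gripper_force: 0.0
```

Request:
{"op": "drive_tool", "data": {"rows": [[32, 2, -38.4, 0, 0, 0, -0.068], [32, 2, -38.4, 0, 0, 0, 0], [32, 2, -38.4, 0, 0, 0, 0], [32, 2, -38.4, 0, 0, 0, 0], [32, 2, -38.4, 0, 0, 0, 0]]}}

```text
time_s: 7.02
tcp_pos: [0.4268, 0.1563, 0.1948]
ee_rot: [[-0.043, -0.999, 0.0], [-0.999, 0.043, 0.0], [-0.0, -0.0, -1.0]]
wrist_force: [1.1, 0.0, 0.1]
gripper_width: 0.341
gripper_force: 0.0
```

Request:
{"op": "drive_tool", "data": {"rows": [[32, 2, -38.4, 0, 0, 0, 0], [32, 2, -38, 0, 0, 0, 0], [32, 0, 0, 0, 0, 0, 0], [32, 0, 0, 0, 0, 0, 0]]}}

```text
time_s: 7.35
tcp_pos: [0.4311, 0.0798, 0.1948]
ee_rot: [[-0.048, -0.999, 0.0], [-0.999, 0.048, 0.0], [-0.0, -0.0, -1.0]]
wrist_force: [-0.1, 0.3, 0.6]
gripper_width: 0.32
gripper_force: 0.0
```

```bash
python3 - <<'E'
from h import *
s=pose();c=capture('wrist');W=world(c,s);save(c,'w2')
m=(W[...,2]>.09)&(W[...,2]<.112)&(W[...,0]<.445)&(W[...,0]>.40)&(W[...,1]<.15)&(W[...,1]>.0);p=W[m];print('bar',len(p),rect(p),np.percentile(p,[5,50,95],axis=0))
for y in range(20,150,15):
    q=p[np.abs(p[:,1]*1000-y)<4]
    if len(q)>5: print(y,np.percentile(q[:,0]*1000,[3,97]).round(1),len(q))
E
```

```text
t 7.35 tcp [431.1  79.8 194.8] y-dir 177.3 z [ 0.  0. -1.] F [-0.1   0.3   0.65] w 0.32 gf 0.0 J [ 32.   6. -28.  -0. -55. -35.]
bar 3147 [435.1  72.7 118.2  23.4  87.8] [[0.42313425 0.02020163 0.102933  ]
 [0.42886856 0.06211089 0.10565243]
 [0.43746756 0.1230248  0.10727503]]
20 [421.4 431.2] 229
35 [422.  442.4] 266
50 [422.6 432.7] 212
65 [423.2 433.5] 205
80 [423.7 434.2] 192
95 [424.3 434.4] 185
110 [424.9 435.1] 174
125 [425.4 435.9] 163
```

Request:
{"op": "drive_tool", "data": {"rows": [[32, -2, 1, -35, 0, 0, 0], [32, 0, 0, -35, 0, 0, 0], [32, 0, 0, -15, 0, 0, 0], [32, 0, 0, -8, 0, 0, 0], [32, 0, 0, 0, 0, 0, 0]]}}

```text
time_s: 7.82
tcp_pos: [0.4286, 0.0832, 0.1001]
ee_rot: [[-0.042, -0.999, -0.003], [-0.999, 0.042, -0.002], [0.002, 0.003, -1.0]]
wrist_force: [0.7, -0.5, 0.0]
gripper_width: 0.32
gripper_force: 0.0
```

Request:
{"op": "drive_tool", "data": {"rows": [[0, 0, 0, 0, 0, 0, 0], [0, 0, 0, 0, 0, 0, 0], [0, 0, 0, 0, 0, 0, 0], [0, 0, 0, 0, 0, 0, 0]]}}

```text
time_s: 8.15
tcp_pos: [0.4289, 0.083, 0.1025]
ee_rot: [[-0.045, -0.999, 0.0], [-0.999, 0.045, 0.001], [-0.001, -0.0, -1.0]]
wrist_force: [-4.4, 2.9, 5.8]
gripper_width: 0.113
gripper_force: 30.0
```

Request:
{"op": "drive_tool", "data": {"rows": [[0, -0.5, 0, 21.3, 0, 0, 0], [0, 1.6, -0.1, 21.1, 0, 0, 0], [0, 3.6, -0.1, 21, 0, 0, 0], [0, 5.8, -0.2, 20.4, 0, 0, 0], [0, 7.8, -0.3, 19.8, 0, 0, 0]]}}

```text
time_s: 8.57
tcp_pos: [0.4459, 0.0823, 0.2058]
ee_rot: [[-0.045, -0.999, -0.002], [-0.999, 0.045, 0.002], [-0.002, 0.002, -1.0]]
wrist_force: [-0.1, 4.0, -4.9]
gripper_width: 0.115
gripper_force: 30.0
```

```bash
python3 -c "
from h import *
pose()"
```

```text
t 8.57 tcp [445.9  82.3 205.8] y-dir 177.4 z [-0.002  0.002 -1.   ] F [-0.12  3.98 -4.85] w 0.115 gf 30.0 J [ 31.   7. -26.  -0. -57. -33.]
```

Forces are low, so I continue along the arc.

Request:
{"op": "drive_tool", "data": {"rows": [[0, 9.7, -0.4, 18.9, 0, 0, 0], [0, 11.6, -0.5, 17.8, 0, 0, 0], [0, 13.2, -0.6, 16.6, 0, 0, 0], [0, 14.9, -0.6, 15.2, 0, 0, 0], [0, 16.3, -0.7, 13.7, 0, 0, 0]]}}

```text
time_s: 8.98
tcp_pos: [0.509, 0.0794, 0.2898]
ee_rot: [[-0.044, -0.999, -0.009], [-0.999, 0.044, 0.001], [-0.001, 0.009, -1.0]]
wrist_force: [-12.0, 5.1, 8.0]
gripper_width: 0.117
gripper_force: 30.0
```

Request:
{"op": "drive_tool", "data": {"rows": [[0, 17.6, -0.7, 11.9, 0, 0, 0], [0, 18.7, -0.8, 10.1, 0, 0, 0], [0, 19.6, -0.8, 8.2, 0, 0, 0], [0, 20.3, -0.9, 6.2, 0, 0, 0]]}}

```text
time_s: 9.32
tcp_pos: [0.589, 0.0758, 0.3275]
ee_rot: [[-0.043, -0.999, 0.001], [-0.999, 0.043, 0.001], [-0.001, -0.001, -1.0]]
wrist_force: [-3.5, 2.1, 4.0]
gripper_width: 0.113
gripper_force: 30.0
```

Request:
{"op": "drive_tool", "data": {"rows": [[0, 20.9, -0.9, 4.1, 0, 0, 0], [0, 21.1, -0.9, 2.1, 0, 0, 0], [0, 21.3, -0.9, -0.1, 0, 0, 0], [0, 21, -0.9, -2.2, 0, 0, 0], [0, 0, 0, 0, 0, 0, 0]]}}

```text
time_s: 9.73
tcp_pos: [0.6732, 0.071, 0.3282]
ee_rot: [[-0.044, -0.999, -0.006], [-0.999, 0.044, -0.003], [0.003, 0.006, -1.0]]
wrist_force: [-5.0, -2.5, 2.6]
gripper_width: 0.115
gripper_force: 30.0
```

```bash
python3 - <<'E'
from h import *
s=pose();c=capture('scene');save(c,'s1')
E
```

```text
t 9.73 tcp [673.2  71.  328.2] y-dir 177.4 z [-0.006 -0.003 -1.   ] F [-5.04 -2.54  2.57] w 0.115 gf 30.0 J [ 20.  25.  18.   0. -83. -22.]
```

View pics/s1.png

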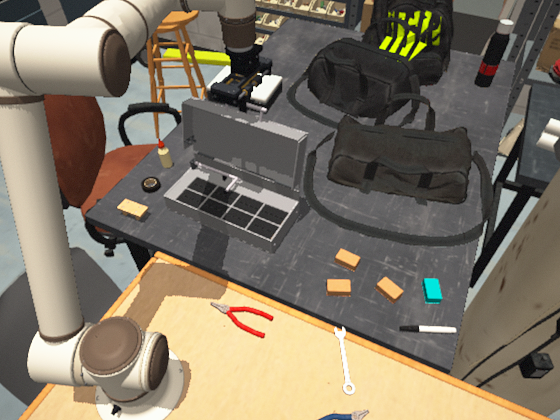

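The hood is up, with the eight flapped cells visible at (230,207), the rod pin near (232,183), and the jig on the table at (131,208). I nudge the hood to its stop, release and rise.

Request:
{"op": "drive_tool", "data": {"rows": [[0, 4, 0, -1, 0, 0, 0], [0, 0, 0, 0, 0, 0, 0], [35, 0, 0, 0, 0, 0, 0], [35, 0, 0, 0, 0, 0, 0], [35, 0, 0, 0, 0, 0, 0]]}}

```text
time_s: 10.2
tcp_pos: [0.6776, 0.0721, 0.3276]
ee_rot: [[-0.044, -0.999, 0.002], [-0.999, 0.044, 0.001], [-0.001, -0.002, -1.0]]
wrist_force: [-0.1, 0.2, -0.4]
gripper_width: 0.26
gripper_force: 0.0
```

Request:
{"op": "drive_tool", "data": {"rows": [[35, 0, 0, 25, 0, 0, 0], [35, 0, 0, 35, 0, 0, 0], [35, -20, 0, 20, 0, 0, -0.12], [35, -35, 0, 0, 0, 0, -0.12], [35, -35, 0, 0, 0, 0, -0.12]]}}

```text
time_s: 10.62
tcp_pos: [0.588, 0.0726, 0.4075]
ee_rot: [[-0.399, -0.917, 0.003], [-0.917, 0.399, 0.001], [-0.003, -0.003, -1.0]]
wrist_force: [-0.3, 0.9, 0.1]
gripper_width: 0.349
gripper_force: 0.0
```

```bash
cat >> h.py <<'E'
def crate(W,o=(.5565,.078),yaw=-2.4):
    a=np.radians(yaw);d=W[...,:2]-np.array(o)
    return np.stack([d[...,0]*np.cos(a)+d[...,1]*np.sin(a),-d[...,0]*np.sin(a)+d[...,1]*np.cos(a),W[...,2]],-1)
E
python3 - <<'E'
from h import *
s=pose()
c=capture('wrist');save(c,'w3');W=world(c,s)
for n,c,W in(('wrist',c,W),):
  C=crate(W)
  for l in ['rod_pin','hood_handle']:
    for d in masks_of(l,c)[:3]:
      m=d['region']&(c['z_map']>0);p=C[m]
      if len(p): print(n,l,round(d['p'],2),np.round(d['xy']),len(p),np.percentile(p,[5,50,95],axis=0).round(3).tolist())
t=capture('top');C=crate(world(t))
for l in ['hood','rod_pin']:
  for d in masks_of(l,t)[:3]:
    p=C[d['region']&(t['z_map']>0)];print('top',l,round(d['p'],2),np.round(d['xy']),len(p),np.percentile(p,[5,50,95],axis=0).round(3).tolist())
E
```

```text
t 10.62 tcp [588.   72.6 407.5] y-dir 156.5 z [ 0.003  0.001 -1.   ] F [-0.29  0.91  0.07] w 0.349 gf 0.0 J [ 23.  15.  14.   0. -88. -46.]
wrist rod_pin 0.95 [277. 208.] 1354 [[0.006, 0.009, 0.086], [0.059, 0.044, 0.09], [0.066, 0.158, 0.092]]
wrist hood_handle 0.71 [161. 145.] 37412 [[0.076, -0.18, 0.134], [0.096, -0.076, 0.292], [0.125, 0.115, 0.314]]
wrist hood_handle 0.35 [237. 135.] 75966 [[-0.068, -0.175, 0.061], [0.077, -0.057, 0.104], [0.119, 0.147, 0.3]]
top hood 0.91 [267. 169.] 1685 [[0.075, -0.184, 0.127], [0.094, -0.109, 0.294], [0.124, -0.036, 0.304]]
top rod_pin 0.45 [226. 198.] 110 [[0.002, 0.008, 0.062], [0.039, 0.014, 0.091], [0.064, 0.146, 0.096]]
```

View pics/w3.png

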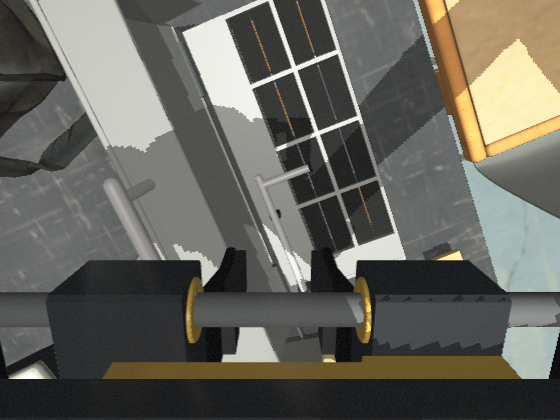

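Request:
{"op": "drive_tool", "data": {"rows": [[40, -8, 4, 0, 0, 0, -0.12], [40, -8, 4, 0, 0, 0, -0.12], [40, -3, 4, 0, 0, 0, -0.12], [40, 0, 3, 0, 0, 0, -0.12], [40, 0, 3, 0, 0, 0, -0.12]]}}

```text
time_s: 11.33
tcp_pos: [0.57, 0.0908, 0.4061]
ee_rot: [[-0.847, -0.532, -0.0], [-0.532, 0.847, -0.0], [0.0, 0.0, -1.0]]
wrist_force: [-0.2, 0.1, -0.3]
gripper_width: 0.397
gripper_force: 0.0
```

Request:
{"op": "drive_tool", "data": {"rows": [[40, 0, 0, 0, 0, 0, -0.12], [40, 0, 0, 0, 0, 0, -0.12], [40, 0, 0, 0, 0, 0, -0.12], [40, 0, 0, 0, 0, 0, -0.12], [40, 0, 0, -20, 0, 0, -0.12]]}}

```text
time_s: 11.75
tcp_pos: [0.5718, 0.0907, 0.3897]
ee_rot: [[-0.999, 0.039, 0.008], [0.039, 0.999, 0.001], [-0.008, 0.002, -1.0]]
wrist_force: [1.1, -0.1, 0.8]
gripper_width: 0.399
gripper_force: 0.0
```

Request:
{"op": "drive_tool", "data": {"rows": [[40, 0, 0, -30, -0.004, -0.087, 0], [40, 0, 0, -40, -0.004, -0.087, 0], [40, 0, 0, -40, -0.004, -0.087, 0], [40, 0, 0, -30, 0, 0, 0], [40, 0, 0, 0, 0, 0, 0]]}}

```text
time_s: 12.17
tcp_pos: [0.5654, 0.0884, 0.2481]
ee_rot: [[-0.974, 0.036, 0.224], [0.033, 0.999, -0.019], [-0.224, -0.011, -0.974]]
wrist_force: [-0.4, -0.8, -1.0]
gripper_width: 0.4
gripper_force: 0.0
```

```bash
python3 - <<'E'
from h import *
s=pose();c=capture('wrist');save(c,'w4');W=world(c,s);C=crate(W)
for d in masks_of('rod_pin',c)[:2]:
      p=C[d['region']&(c['z_map']>0)]
      q=p[p[:,0]<.05]
      print(round(d['p'],2),np.round(d['xy']),len(p),len(q))
      if len(q): print(np.percentile(q,[3,50,97],axis=0).round(4).tolist())
m=(np.abs(C[...,2]-.0615)<.006)&(np.abs(C[...,1])<.2)&(np.abs(C[...,0])<.1)
p=C[m];print(len(p),np.percentile(p,[.5,50,99.5],axis=0).round(4).tolist())
for y in np.arange(-.15,.16,.05):
    q=p[np.abs(p[:,1]-y)<.005]
    if len(q)>20: print(y.round(2),np.percentile(q[:,0],1).round(4),len(q))
E
```

```text
t 12.17 tcp [565.4  88.4 248.1] y-dir 87.9 z [ 0.224 -0.019 -0.974] F [-0.43 -0.81 -0.98] w 0.4 gf 0.0 J [  29.   11.  -19.    9.  -50. -126.]
0.65 [335. 209.] 3189 783
[[-0.0045, 0.0093, 0.0851], [0.0197, 0.0139, 0.0902], [0.0483, 0.0186, 0.0922]]
86364 [[-0.0852, -0.1868, 0.057], [-0.0191, -0.0052, 0.062], [0.0847, 0.1885, 0.0658]]
-0.15 -0.085 2356
-0.1 -0.0846 2341
-0.05 -0.0849 2367
0.0 -0.0845 2232
0.05 -0.0848 2271
0.1 -0.0845 2237
0.15 -0.0848 2478
```

View pics/w4.png

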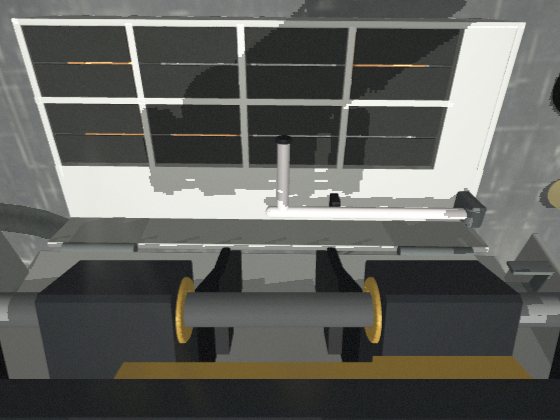

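Through the seams cork shows in front-row cells 0 and 3 and rear-row cells 0 and 1, at pixels (100,63), (390,65), (115,133) and (205,135). I'll feel for this later. The pin is at (283,170). I descend onto it.

Request:
{"op": "drive_tool", "data": {"rows": [[40, 2, 1.5, -40, 0, 0, 0], [40, 2, 1, -40, 0, 0, 0], [40, 0, 0, -40, 0, 0, 0], [40, 0, 0, -20, 0, 0, 0], [40, 0, 0, 0, 0, 0, 0]]}}

```text
time_s: 12.68
tcp_pos: [0.574, 0.0921, 0.1135]
ee_rot: [[-0.972, 0.037, 0.234], [0.034, 0.999, -0.016], [-0.234, -0.007, -0.972]]
wrist_force: [-0.1, -0.3, 0.4]
gripper_width: 0.402
gripper_force: 0.0
```

Request:
{"op": "drive_tool", "data": {"rows": [[40, 0, 0, -10, 0, 0, 0], [40, 0, 0, 0, 0, 0, 0], [40, 0, 0, 0, 0, 0, 0]]}}

```text
time_s: 12.93
tcp_pos: [0.5763, 0.0936, 0.1089]
ee_rot: [[-0.969, 0.036, 0.243], [0.034, 0.999, -0.011], [-0.243, -0.003, -0.97]]
wrist_force: [0.7, 0.1, -0.2]
gripper_width: 0.397
gripper_force: 0.0
```

Request:
{"op": "drive_tool", "data": {"rows": [[40, -5, -2, -12, 0, 0, 0], [40, 0, 0, -8, 0, 0, 0], [10, 0, 0, 0, 0, 0, 0], [0, 0, 0, 0, 0, 0, 0], [0, 0, 0, 0, 0, 0, 0]]}}

```text
time_s: 13.35
tcp_pos: [0.5694, 0.0909, 0.0872]
ee_rot: [[-0.97, 0.036, 0.24], [0.034, 0.999, -0.012], [-0.24, -0.004, -0.971]]
wrist_force: [0.7, -0.1, 0.7]
gripper_width: 0.257
gripper_force: 0.0
```

Request:
{"op": "drive_tool", "data": {"rows": [[0, 0, 0, 0, 0, 0, 0], [0, 0, 0, 0, 0, 0, 0], [0, 0, 0, 0, 0, 0, 0]]}}

```text
time_s: 13.6
tcp_pos: [0.569, 0.0904, 0.0868]
ee_rot: [[-0.97, 0.036, 0.239], [0.034, 0.999, -0.013], [-0.239, -0.005, -0.971]]
wrist_force: [0.5, -1.1, 1.7]
gripper_width: 0.102
gripper_force: 30.0
```

Request:
{"op": "drive_tool", "data": {"rows": [[0, 0.1, 1.4, 21.4, 0, 0, 0], [0, 0.2, 4.1, 21, 0, 0, 0], [0, 0.3, 6.9, 20.3, 0, 0, 0], [0, 0.4, 9.4, 19.3, 0, 0, 0], [0, 0.5, 11.9, 17.9, 0, 0, 0]]}}

```text
time_s: 14.02
tcp_pos: [0.5703, 0.123, 0.188]
ee_rot: [[-0.97, 0.037, 0.238], [0.035, 0.999, -0.015], [-0.239, -0.006, -0.971]]
wrist_force: [3.5, -4.7, 1.6]
gripper_width: 0.097
gripper_force: 30.0
```

Request:
{"op": "drive_tool", "data": {"rows": [[0, 0.6, 14, 16.1, 0, 0, 0], [0, 0.7, 16, 14.3, 0, 0, 0], [0, 0.7, 17.8, 12, 0, 0, 0], [0, 0.8, 19.1, 9.6, 0, 0, 0], [0, 0.9, 20.3, 7.1, 0, 0, 0]]}}

```text
time_s: 14.43
tcp_pos: [0.5743, 0.2105, 0.2494]
ee_rot: [[-0.97, 0.037, 0.242], [0.035, 0.999, -0.014], [-0.242, -0.006, -0.97]]
wrist_force: [1.4, -2.2, 3.1]
gripper_width: 0.107
gripper_force: 30.0
```

Request:
{"op": "drive_tool", "data": {"rows": [[0, 0.9, 20.9, 4.4, 0, 0, 0], [0, 0.9, 21.4, 1.6, 0, 0, 0], [0, 0.3, 6.6, 0, 0, 0, 0], [0, 0, 0, 0, 0, 0, 0]]}}

```text
time_s: 14.77
tcp_pos: [0.5765, 0.2588, 0.2546]
ee_rot: [[-0.97, 0.035, 0.241], [0.032, 0.999, -0.018], [-0.241, -0.01, -0.97]]
wrist_force: [-2.2, -6.9, 12.2]
gripper_width: 0.104
gripper_force: 30.0
```

```bash
python3 - <<'E'
from h import *
s=pose();print(crate(np.array(s['tcp_pos'])))
c=capture('scene');cv2.imwrite('pics/s2.png',cv2.resize(c['frame'][60:260,80:340,::-1],None,fx=2.5,fy=2.5))
E
```

```text
t 14.77 tcp [576.5 258.8 254.6] y-dir 88.0 z [ 0.241 -0.018 -0.97 ] F [-2.19 -6.93 12.17] w 0.104 gf 30.0 J [  43.   17.  -12.   13.  -53. -142.]
[0.01244464 0.18149385 0.25460214]
```

View pics/s2.png

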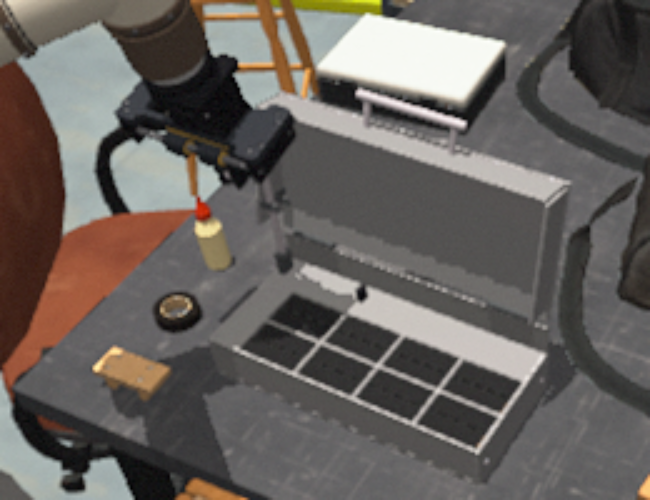

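The rod stands upright in the fork (crop (278,220)). I release it and back away.

Request:
{"op": "drive_tool", "data": {"rows": [[40, 0, 0, 0, 0, 0, 0], [40, 0, 0, 0, 0, 0, 0], [40, 0, 0, 0, 0, 0, 0], [40, 0, 0, 0, 0, 0, 0], [40, 0, 0, 0, 0, 0, 0]]}}

```text
time_s: 15.23
tcp_pos: [0.5756, 0.2605, 0.2506]
ee_rot: [[-0.971, 0.036, 0.237], [0.033, 0.999, -0.013], [-0.238, -0.005, -0.971]]
wrist_force: [0.6, -0.4, -0.3]
gripper_width: 0.359
gripper_force: 0.0
```

Request:
{"op": "drive_tool", "data": {"rows": [[40, -6, 0, 25, 0, 0, 0], [40, -8, 0, 30, 0, 0, 0], [40, -35, 0, 0, 0, 0, 0], [0, -35, 0, 0, 0, 0, 0], [0, 0, 0, 0, 0, 0, 0]]}}

```text
time_s: 15.65
tcp_pos: [0.4875, 0.2592, 0.3061]
ee_rot: [[-0.971, 0.034, 0.236], [0.032, 0.999, -0.013], [-0.236, -0.005, -0.972]]
wrist_force: [-0.4, -0.2, -1.5]
gripper_width: 0.318
gripper_force: 0.0
```

```bash
python3 - <<'E'
from h import *
s=pose();print(crate(np.array(s['tcp_pos'])))
c=capture('scene');C=crate(world(c))
for l in ['rod_pin','hood']:
  for d in masks_of(l,c)[:1]:
    p=C[d['region']&(c['z_map']>0)];print(l,round(d['p'],2),np.round(d['xy']),len(p),np.percentile(p,[5,50,95],axis=0).round(3).tolist())
c=capture('top');W=world(c)
for d in masks_of('block_1',c)[:6]:
    m=d['region']&(W[...,2]>.015);p=W[m];print(round(d['p'],2),np.round(d['xy']),len(p),rect(p),np.median(c['frame'][m],0))
E
```

```text
t 15.65 tcp [487.5 259.2 306.1] y-dir 88.0 z [ 0.236 -0.013 -0.972] F [-0.39 -0.22 -1.46] w 0.318 gf 0.0 J [  50.    7.  -16.   13.  -59. -148.]
[-0.07649917  0.17815788  0.30614733]
rod_pin 0.68 [184. 127.] 221 [[-0.001, 0.173, -0.13], [0.056, 0.178, 0.223], [0.439, 0.569, 0.256]]
hood 0.19 [147. 185.] 258 [[-0.062, 0.27, -0.003], [-0.036, 0.299, 0.014], [-0.01, 0.326, 0.019]]
0.8 [354. 216.] 227 [ 499.7 -200.1  290.3   53.5  -73.9] [205. 164. 118.]
0.79 [397. 230.] 230 [ 486.5 -441.7   60.5   39.1   66.3] [204. 163. 117.]
0.63 [428. 213.] 232 [ 469.6 -319.5  503.9   64.3  -74.6] [ 62. 187. 179.]
0.53 [359. 248.] 232 [ 434.4 -318.9   61.1   38.2  -66.9] [205. 164. 118.]
```

Request:
{"op": "drive_tool", "data": {"rows": [[0, 3, -31.5, -20, 0.003, 0.08, 0], [0, 3, -31.5, -35, 0.003, 0.08, 0], [0, 3, -31.5, -35, 0.003, 0.08, 0], [0, 3, -31.5, -35, 0, 0, 0], [0, 3, -31.5, -35, 0, 0, 0]]}}

```text
time_s: 16.32
tcp_pos: [0.5073, 0.1162, 0.1607]
ee_rot: [[-0.999, 0.037, 0.001], [0.037, 0.999, -0.004], [-0.001, -0.004, -1.0]]
wrist_force: [0.6, -0.2, -0.6]
gripper_width: 0.006
gripper_force: 0.0
```

Request:
{"op": "drive_tool", "data": {"rows": [[0, 0, 0, -26, 0, 0, 0], [0, 0, 0, 0, 0, 0, 0], [0, 0, 0, 0, 0, 0, 0]]}}

```text
time_s: 16.57
tcp_pos: [0.5059, 0.1168, 0.1354]
ee_rot: [[-0.999, 0.036, -0.002], [0.036, 0.999, -0.006], [0.002, -0.006, -1.0]]
wrist_force: [0.5, 0.0, 0.6]
gripper_width: 0.004
gripper_force: 0.0
```

```bash
python3 - <<'E'
from h import *
s=pose();print(crate(np.array(s['tcp_pos'])))
E
```

```text
t 16.57 tcp [505.9 116.8 135.4] y-dir 87.9 z [-0.002 -0.006 -1.   ] F [0.47 0.   0.59] w 0.004 gf 0.0 J [  31.   18.  -23.    0.  -50. -123.]
[-0.05222902  0.03666243  0.13541861]
```

Request:
{"op": "drive_tool", "data": {"rows": [[0, -2, -15, 0, 0, 0, 0], [0, 0, 0, -30, 0, 0, 0], [0, 0, 0, -30, 0, 0, 0], [0, 0, 0, 0, 0, 0, 0], [0, 0, 0, -13, 0, 0, 0]]}}

```text
time_s: 16.98
tcp_pos: [0.5055, 0.1036, 0.0662]
ee_rot: [[-0.999, 0.033, 0.005], [0.033, 0.999, -0.003], [-0.005, -0.003, -1.0]]
wrist_force: [-0.3, 1.0, 1.3]
gripper_width: 0.007
gripper_force: 0.1
```

Request:
{"op": "drive_tool", "data": {"rows": [[0, 0, 0, -6, 0, 0, 0], [0, 0, 0, -6, 0, 0, 0], [0, 0, 0, -6, 0, 0, 0], [0, 0, 0, -5, 0, 0, 0], [0, 0, 0, 0, 0, 0, 0]]}}

```text
time_s: 17.4
tcp_pos: [0.5032, 0.1025, 0.0402]
ee_rot: [[-0.999, 0.035, -0.0], [0.035, 0.999, -0.004], [0.0, -0.004, -1.0]]
wrist_force: [0.5, -0.1, -0.0]
gripper_width: 0.01
gripper_force: 0.1
```

Front cell 2 is empty (tip at 21 mm, no force). Next is rear cell 2.

Request:
{"op": "drive_tool", "data": {"rows": [[0, 0, 0, 30, 0, 0, 0], [0, 0, 0, 32, 0, 0, 0], [0, 28, -2, 0, 0, 0, 0], [0, 28, -1, 0, 0, 0, 0], [0, 0, 0, 0, 0, 0, 0]]}}

```text
time_s: 17.82
tcp_pos: [0.5645, 0.1003, 0.1043]
ee_rot: [[-0.999, 0.035, 0.007], [0.035, 0.999, -0.002], [-0.008, -0.002, -1.0]]
wrist_force: [0.5, 0.2, 0.3]
gripper_width: 0.007
gripper_force: 0.0
```

Request:
{"op": "drive_tool", "data": {"rows": [[0, 0, 0, -20, 0, 0, 0], [0, 0, 0, -14, 0, 0, 0], [0, 0, 0, -6, 0, 0, 0], [0, 0, 0, -6, 0, 0, 0], [0, 0, 0, -6, 0, 0, 0]]}}

```text
time_s: 18.23
tcp_pos: [0.5596, 0.0996, 0.0506]
ee_rot: [[-0.999, 0.034, 0.001], [0.034, 0.999, -0.004], [-0.001, -0.004, -1.0]]
wrist_force: [-0.6, 0.2, 0.5]
gripper_width: 0.005
gripper_force: 0.0
```

Request:
{"op": "drive_tool", "data": {"rows": [[0, 0, 0, -5, 0, 0, 0], [0, 0, 0, -5, 0, 0, 0], [0, 0, 0, 0, 0, 0, 0]]}}

```text
time_s: 18.48
tcp_pos: [0.5589, 0.0994, 0.0398]
ee_rot: [[-0.999, 0.035, -0.001], [0.035, 0.999, -0.005], [0.001, -0.005, -1.0]]
wrist_force: [0.3, -0.4, 0.8]
gripper_width: 0.008
gripper_force: 0.1
```

Rear cell 2 is empty too. Next is front cell 1.

Request:
{"op": "drive_tool", "data": {"rows": [[0, 0, 0, 30, 0, 0, 0], [0, 0, 0, 32, 0, 0, 0], [0, -29, -40, 0, 0, 0, 0], [0, -30, -40, 0, 0, 0, 0], [0, 0, 0, 0, 0, 0, 0]]}}

```text
time_s: 18.9
tcp_pos: [0.504, 0.0285, 0.1025]
ee_rot: [[-0.999, 0.039, -0.005], [0.039, 0.999, -0.005], [0.005, -0.005, -1.0]]
wrist_force: [-1.2, 0.3, -0.6]
gripper_width: 0.006
gripper_force: 0.0
```

Request:
{"op": "drive_tool", "data": {"rows": [[0, 0, 0, 0, 0, 0, 0], [0, 0, 0, 0, 0, 0, 0]]}}

```text
time_s: 19.07
tcp_pos: [0.5106, 0.0325, 0.1033]
ee_rot: [[-0.999, 0.035, 0.002], [0.035, 0.999, -0.004], [-0.003, -0.004, -1.0]]
wrist_force: [-0.4, -0.8, 0.2]
gripper_width: 0.009
gripper_force: 0.0
```

Request:
{"op": "drive_tool", "data": {"rows": [[0, -10.5, -14, 0, 0, 0, 0], [0, 0, 0, -20, 0, 0, 0], [0, 0, 0, -20, 0, 0, 0], [0, 0, 0, -6, 0, 0, 0], [0, 0, 0, 0, 0, 0, 0]]}}

```text
time_s: 19.48
tcp_pos: [0.4991, 0.0187, 0.055]
ee_rot: [[-0.999, 0.034, -0.003], [0.034, 0.999, -0.005], [0.003, -0.006, -1.0]]
wrist_force: [-1.2, -0.1, 0.4]
gripper_width: 0.004
gripper_force: 0.1
```

Request:
{"op": "drive_tool", "data": {"rows": [[0, 0, 0, -6, 0, 0, 0], [0, 0, 0, -6, 0, 0, 0], [0, 0, 0, -5, 0, 0, 0], [0, 0, 0, 0, 0, 0, 0]]}}

```text
time_s: 19.82
tcp_pos: [0.4991, 0.0185, 0.0388]
ee_rot: [[-0.999, 0.035, -0.001], [0.035, 0.999, -0.004], [0.001, -0.004, -1.0]]
wrist_force: [-0.7, 0.1, 0.1]
gripper_width: 0.002
gripper_force: 0.1
```

Three empty cells are confirmed: front 1, front 2 and rear 2. I move to the blocks for a close look.

Request:
{"op": "drive_tool", "data": {"rows": [[0, 0, 0, 40, 0, 0, 0], [0, 0, 0, 40, 0, 0, 0], [50, 0, 0, 40, 0, 0, 0], [100, 0, -25, 30, 0, 0, 0], [100, 0, -38, 10, 0, 0, 0]]}}

```text
time_s: 20.23
tcp_pos: [0.5026, -0.0433, 0.2058]
ee_rot: [[-1.0, 0.029, 0.012], [0.029, 1.0, -0.003], [-0.012, -0.002, -1.0]]
wrist_force: [2.6, -0.3, 0.3]
gripper_width: 0.153
gripper_force: 0.0
```

Request:
{"op": "drive_tool", "data": {"rows": [[100, 0, -40, 10, 0, 0, 0], [100, 0, -40, 10, 0, 0, 0], [100, 0, -40, 10, 0, 0, 0], [100, 0, -40, 10, 0, 0, 0], [100, 0, -40, 10, 0, 0, 0]]}}

```text
time_s: 20.65
tcp_pos: [0.4989, -0.2464, 0.2507]
ee_rot: [[-0.999, 0.035, 0.001], [0.035, 0.999, -0.004], [-0.002, -0.004, -1.0]]
wrist_force: [0.8, 0.5, -0.2]
gripper_width: 0.526
gripper_force: 0.0
```

Request:
{"op": "drive_tool", "data": {"rows": [[100, 0, -40, 0, 0, 0, 0], [100, 0, -30, 0, 0, 0, 0], [100, 0, 0, 0, 0, 0, 0], [100, 0, 0, 0, 0, 0, 0]]}}

```text
time_s: 20.98
tcp_pos: [0.4988, -0.316, 0.2491]
ee_rot: [[-0.999, 0.038, -0.0], [0.038, 0.999, -0.004], [0.0, -0.004, -1.0]]
wrist_force: [-1.1, 0.9, 0.0]
gripper_width: 0.832
gripper_force: 0.0
```

```bash
cat >> h.py <<'E'
def blocks(n='x'):
    s=pose();c=capture('wrist');W=world(c,s);save(c,n)
    for d in masks_of('block_1',c)[:5]:
        m=d['region']&(W[...,2]>.015)&(W[...,2]<.04);p=W[m]
        if len(p)>50: print(round(d['p'],2),np.round(d['xy']),len(p),rect(p),'ztop',np.median(p[:,2]).round(3),np.median(c['frame'][m],0))
E
python3 -c "
from h import *
blocks('w5')"
```

```text
t 20.98 tcp [ 498.8 -316.   249.1] y-dir 87.8 z [-0.    -0.004 -1.   ] F [-1.13  0.94  0.05] w 0.832 gf 0.0 J [-17.  18.  -4.   0. -68. -76.]
0.86 [154. 170.] 2391 [ 486.7 -442.3   62.3   38.    66.8] ztop 0.024 [255. 247. 173.]
0.77 [ 63. 214.] 2217 [ 532.5 -543.9   61.8   39.    21.3] ztop 0.023 [ 35. 254. 253.]
0.71 [284. 208.] 2202 [ 531.1 -309.8   62.1   38.2   84.5] ztop 0.024 [226. 171. 111.]
0.6 [272. 115.] 2528 [ 435.5 -318.9   61.4   37.5  -66.7] ztop 0.024 [255. 249. 180.]
```

View pics/w5.png

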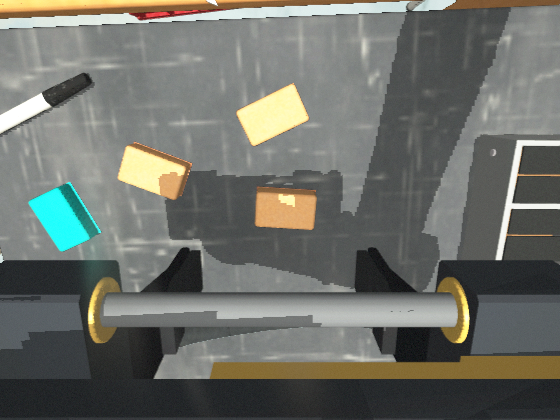

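Three cork blocks lie at (284,208), (272,115) and (154,170). The turquoise one at (63,214) is the look-alike. I take block A at (531,-310) first.

Request:
{"op": "drive_tool", "data": {"rows": [[100, 16, 3, -20, 0, 0, -0.058], [100, 16.3, 3.2, -40, 0, 0, 0], [100, 0, 0, -40, 0, 0, 0], [100, 0, 0, -40, 0, 0, 0], [100, 0, 0, -20, 0, 0, 0]]}}

```text
time_s: 21.5
tcp_pos: [0.5288, -0.3055, 0.0864]
ee_rot: [[-0.996, 0.091, -0.007], [0.091, 0.996, -0.001], [0.006, -0.001, -1.0]]
wrist_force: [-0.7, -0.5, -0.8]
gripper_width: 1.002
gripper_force: 0.0
```

Request:
{"op": "drive_tool", "data": {"rows": [[100, 0, 0, 0, 0, 0, 0], [100, 0, 0, 0, 0, 0, 0]]}}

```text
time_s: 21.67
tcp_pos: [0.5313, -0.3074, 0.0909]
ee_rot: [[-0.996, 0.09, -0.002], [0.09, 0.996, -0.004], [0.001, -0.004, -1.0]]
wrist_force: [-0.6, -0.3, 1.2]
gripper_width: 1.002
gripper_force: 0.0
```

Request:
{"op": "drive_tool", "data": {"rows": [[100, 0, -2, -30, 0, 0, 0], [100, 0, 0, -25, 0, 0, 0], [100, 0, 0, -10, 0, 0, 0], [100, 0, 0, 0, 0, 0, 0], [0, 0, 0, 0, 0, 0, 0]]}}

```text
time_s: 22.08
tcp_pos: [0.5322, -0.3106, 0.0279]
ee_rot: [[-0.996, 0.091, 0.002], [0.091, 0.996, -0.005], [-0.003, -0.005, -1.0]]
wrist_force: [0.3, -0.1, -0.5]
gripper_width: 0.976
gripper_force: 0.0
```

Request:
{"op": "drive_tool", "data": {"rows": [[0, 0, 0, 0, 0, 0, 0], [0, 0, 0, 0, 0, 0, 0], [0, 0, 0, 0, 0, 0, 0], [0, 0, 0, 0, 0, 0, 0]]}}

```text
time_s: 22.42
tcp_pos: [0.5318, -0.3107, 0.0272]
ee_rot: [[-0.996, 0.093, 0.002], [0.093, 0.996, -0.005], [-0.003, -0.005, -1.0]]
wrist_force: [0.1, 3.8, 9.1]
gripper_width: 0.709
gripper_force: 30.1
```

Request:
{"op": "drive_tool", "data": {"rows": [[0, 0, 0, 30, 0, 0, 0], [0, 0, 0, 40, 0, 0, 0], [0, 0, 0, 40, 0, 0, 0], [0, 0, 0, 25, 0, 0, 0.05], [0, -7, 30, 0, 0, 0, 0]]}}

```text
time_s: 22.83
tcp_pos: [0.529, -0.2848, 0.1684]
ee_rot: [[-0.999, 0.043, 0.015], [0.043, 0.999, -0.011], [-0.015, -0.011, -1.0]]
wrist_force: [1.5, 0.8, -1.1]
gripper_width: 0.707
gripper_force: 30.0
```

Request:
{"op": "drive_tool", "data": {"rows": [[0, -5, 38, 0, 0, 0, 0], [0, -5, 38, 0, 0, 0, 0], [0, -5, 38, 0, 0, 0, 0], [0, -5, 38, 0, 0, 0, 0], [0, 0, 38, 0, 0, 0, 0]]}}

```text
time_s: 23.25
tcp_pos: [0.5027, -0.089, 0.1613]
ee_rot: [[-0.999, 0.044, 0.0], [0.044, 0.999, -0.004], [-0.0, -0.004, -1.0]]
wrist_force: [1.0, -0.4, -1.0]
gripper_width: 0.71
gripper_force: 30.0
```

Request:
{"op": "drive_tool", "data": {"rows": [[0, 0, 38, 0, 0, 0, 0], [0, 0, 38, 0, 0, 0, 0], [0, 0, 38, 0, 0, 0, 0], [0, 0, 38, 0, 0, 0, 0], [0, 0, 38, 0, 0, 0, 0]]}}

```text
time_s: 23.67
tcp_pos: [0.5036, 0.1014, 0.1614]
ee_rot: [[-0.999, 0.043, 0.001], [0.043, 0.999, -0.004], [-0.001, -0.004, -1.0]]
wrist_force: [0.9, -0.7, -0.2]
gripper_width: 0.706
gripper_force: 30.0
```

Request:
{"op": "drive_tool", "data": {"rows": [[0, 0, 0, 0, 0, 0, 0], [0, 0, 0, 0, 0, 0, 0]]}}

```text
time_s: 23.83
tcp_pos: [0.5039, 0.1014, 0.1612]
ee_rot: [[-0.999, 0.039, 0.0], [0.039, 0.999, -0.004], [-0.001, -0.004, -1.0]]
wrist_force: [-0.1, -0.3, -0.8]
gripper_width: 0.711
gripper_force: 30.0
```

Request:
{"op": "drive_tool", "data": {"rows": [[0, 28, -1, 0, 0, 0, 0], [0, 28.5, -1, 0, 0, 0, 0], [0, 0, 0, -30, 0, 0, 0], [0, 0, 0, -25, 0, 0, 0], [0, 0, 0, 0, 0, 0, 0]]}}

```text
time_s: 24.25
tcp_pos: [0.5571, 0.0947, 0.1009]
ee_rot: [[-0.999, 0.047, -0.011], [0.047, 0.999, -0.008], [0.01, -0.008, -1.0]]
wrist_force: [-0.8, -0.2, -1.1]
gripper_width: 0.708
gripper_force: 30.0
```

Request:
{"op": "drive_tool", "data": {"rows": [[0, 0, 0, 0, 0, 0, 0], [0, 0, 0, 0, 0, 0, 0]]}}

```text
time_s: 24.42
tcp_pos: [0.5613, 0.0969, 0.1073]
ee_rot: [[-0.999, 0.043, 0.002], [0.043, 0.999, -0.004], [-0.002, -0.004, -1.0]]
wrist_force: [-1.0, -0.4, -0.5]
gripper_width: 0.71
gripper_force: 30.0
```

Request:
{"op": "drive_tool", "data": {"rows": [[0, -1, 2.5, -10, 0, 0, 0], [0, 0, 0, -9, 0, 0, 0], [0, 0, 0, 0, 0, 0, 0], [0, 0, 0, 0, 0, 0, 0]]}}

```text
time_s: 24.75
tcp_pos: [0.5592, 0.1, 0.0868]
ee_rot: [[-0.999, 0.042, -0.001], [0.042, 0.999, -0.005], [0.0, -0.005, -1.0]]
wrist_force: [-0.4, 0.5, -0.4]
gripper_width: 0.71
gripper_force: 30.0
```

Request:
{"op": "drive_tool", "data": {"rows": [[100, 0, 0, 0, 0, 0, 0], [100, 0, 0, 0, 0, 0, 0], [100, 0, 0, 0, 0, 0, 0], [100, 0, 0, 0, 0, 0, 0], [100, 0, 0, 0, 0, 0, 0]]}}

```text
time_s: 25.17
tcp_pos: [0.5597, 0.1001, 0.0873]
ee_rot: [[-0.999, 0.043, 0.001], [0.043, 0.999, -0.004], [-0.001, -0.004, -1.0]]
wrist_force: [0.3, -0.6, -0.7]
gripper_width: 0.969
gripper_force: 0.0
```

Request:
{"op": "drive_tool", "data": {"rows": [[100, 0, 0, 20, 0, 0, 0], [30, 0, 0, 30, 0, 0, 0], [0, 0, 0, 0, 0, 0, 0], [0, 0, 0, 0, 0, 0, 0], [0, 0, 0, 0, 0, 0, 0]]}}

```text
time_s: 25.58
tcp_pos: [0.5592, 0.1, 0.1369]
ee_rot: [[-0.999, 0.043, 0.0], [0.043, 0.999, -0.004], [-0.0, -0.004, -1.0]]
wrist_force: [-0.3, 0.3, 0.3]
gripper_width: 0.782
gripper_force: 0.0
```

```bash
python3 - <<'E'
from h import *
s=pose();c=capture('wrist');C=crate(world(c,s));save(c,'w6')
m=(abs(C[...,0]-.003)<.028)&(abs(C[...,1]-.0215)<.04);z=C[m][:,2]
print(np.percentile(z,[2,25,50,75,98]).round(3),len(z))
E
```

```text
t 25.58 tcp [559.2 100.  136.9] y-dir 87.5 z [ 0.    -0.004 -1.   ] F [-0.35  0.28  0.25] w 0.782 gf 0.0 J [  27.   22.  -16.    0.  -52. -119.]
[0.029 0.119 0.216 0.225 0.23 ] 42736
```

View pics/w6.png

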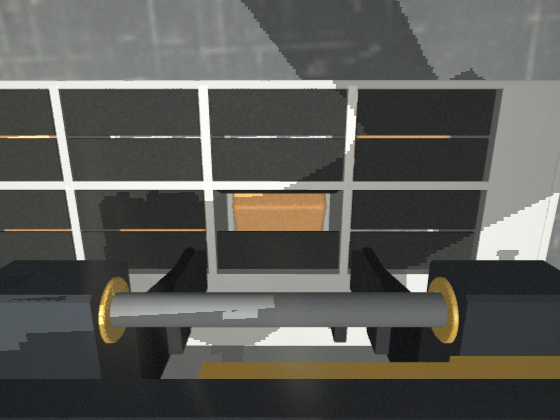

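The block shows at (280,212) in rear cell 2 with the rear flap still shut over it, so it may be tilted. I check its slope.

```bash
python3 - <<'E'
from h import *
s=sense();c=capture('wrist');C=crate(world(c,s))
for r in range(184,274,5): print(r,C[r,280].round(4),c['frame'][r,280])
E
```

```text
184 [-0.0271  0.0234  0.0621] [249 249 246]
189 [-0.0243  0.0234  0.0628] [249 249 246]
194 [-0.0151  0.0234  0.0378] [109  84  57]
199 [-0.0129  0.0234  0.0422] [176 130  79]
204 [-0.01    0.0234  0.0441] [184 136  82]
209 [-0.0071  0.0234  0.046 ] [200 150 102]
214 [-0.0032  0.0234  0.044 ] [185 136  86]
219 [0.0018 0.0234 0.0391] [187 136  92]
224 [0.0071 0.0234 0.0338] [188 138  89]
229 [0.0118 0.0234 0.0307] [185 137  89]
234 [0.004  0.0234 0.0628] [49 53 47]
239 [0.0076 0.0234 0.0619] [44 43 40]
244 [0.0107 0.0234 0.0624] [47 42 37]
249 [0.0143 0.0234 0.0618] [49 47 44]
254 [0.0179 0.0234 0.0611] [51 47 47]
259 [0.0209 0.0234 0.0621] [50 52 49]
264 [0.0243 0.0234 0.062 ] [44 48 47]
269 [0.0277 0.0234 0.0621] [49 48 47]
```

The block is tilted about 45°, with its high edge at crate x −7 mm and leaning on the front wall. I push that edge down with closed fingers.

Request:
{"op": "drive_tool", "data": {"rows": [[0, -11, 0, 0, 0, 0, 0], [0, 0, 0, 0, 0, 0, 0], [0, 0, 0, 0, 0, 0, 0], [0, 0, 0, 0, 0, 0, 0], [0, 0, 0, 0, 0, 0, 0]]}}

```text
time_s: 26.1
tcp_pos: [0.5489, 0.1001, 0.1368]
ee_rot: [[-0.999, 0.043, 0.0], [0.043, 0.999, -0.004], [-0.0, -0.004, -1.0]]
wrist_force: [0.1, -0.2, 0.4]
gripper_width: 0.313
gripper_force: 0.0
```

Request:
{"op": "drive_tool", "data": {"rows": [[0, 0, 0, 0, 0, 0, 0], [0, 0, 0, 0, 0, 0, 0], [0, 0, 0, -25, 0, 0, 0], [0, 0, 0, -25, 0, 0, 0], [0, 0, 0, -10, 0, 0, 0]]}}

```text
time_s: 26.52
tcp_pos: [0.547, 0.0994, 0.0743]
ee_rot: [[-0.999, 0.044, -0.004], [0.044, 0.999, -0.006], [0.004, -0.006, -1.0]]
wrist_force: [0.7, 0.0, -0.2]
gripper_width: 0.018
gripper_force: 0.2
```

Request:
{"op": "drive_tool", "data": {"rows": [[0, 0, 0, -5, 0, 0, 0], [0, 0, 0, -5, 0, 0, 0], [0, 0, 0, -5, 0, 0, 0], [0, 0, 0, 0, 0, 0, 0]]}}

```text
time_s: 26.85
tcp_pos: [0.5494, 0.1002, 0.065]
ee_rot: [[-0.999, 0.041, 0.002], [0.041, 0.999, -0.005], [-0.002, -0.005, -1.0]]
wrist_force: [-5.6, -0.3, 12.9]
gripper_width: 0.007
gripper_force: 6.8
```

It jams like a ladder when pushed straight down. I push on the sloping face diagonally (−x, −z) from behind the edge instead.

Request:
{"op": "drive_tool", "data": {"rows": [[0, 0, 0, 15, 0, 0, 0], [0, 13, 0, 0, 0, 0, 0], [0, 0, 0, -7, 0, 0, 0], [0, 0, 0, -5, 0, 0, 0], [0, 0, 0, 0, 0, 0, 0]]}}

```text
time_s: 27.27
tcp_pos: [0.5612, 0.0999, 0.0641]
ee_rot: [[-0.999, 0.043, -0.0], [0.043, 0.999, -0.004], [0.0, -0.004, -1.0]]
wrist_force: [-0.8, -0.7, 1.0]
gripper_width: 0.002
gripper_force: 0.1
```

Request:
{"op": "drive_tool", "data": {"rows": [[0, -4, 0, -4, 0, 0, 0], [0, -4, 0, -5, 0, 0, 0], [0, -4, 0, -5, 0, 0, 0], [0, 0, 0, 0, 0, 0, 0]]}}

```text
time_s: 27.6
tcp_pos: [0.5476, 0.0995, 0.0497]
ee_rot: [[-0.999, 0.043, -0.003], [0.043, 0.999, -0.005], [0.003, -0.005, -1.0]]
wrist_force: [-0.6, 0.0, -0.7]
gripper_width: 0.008
gripper_force: 0.0
```

Request:
{"op": "drive_tool", "data": {"rows": [[0, 0, 0, -3, 0, 0, 0], [0, 0, 0, 0, 0, 0, 0], [0, 12, 0, 10, 0, 0, 0], [0, 0, 0, -9, 0, 0, 0], [0, 0, 0, -2, 0, 0, 0]]}}

```text
time_s: 28.02
tcp_pos: [0.5511, 0.0975, 0.0472]
ee_rot: [[-0.999, 0.045, -0.024], [0.045, 0.999, -0.012], [0.023, -0.013, -1.0]]
wrist_force: [-30.7, 4.2, 39.0]
gripper_width: 0.003
gripper_force: 31.1
```

Request:
{"op": "drive_tool", "data": {"rows": [[0, 0, 0, 0, 0, 0, 0], [0, 0, 0, 30, 0, 0, 0], [0, 0, 0, 30, 0, 0, 0], [0, 0, 0, 40, 0, 0, 0], [0, -30, 0, 20, 0, 0, 0]]}}

```text
time_s: 28.43
tcp_pos: [0.5374, 0.1014, 0.1716]
ee_rot: [[-0.999, 0.042, 0.011], [0.042, 0.999, -0.002], [-0.011, -0.002, -1.0]]
wrist_force: [1.3, 0.5, 2.2]
gripper_width: 0.003
gripper_force: 0.0
```

Request:
{"op": "drive_tool", "data": {"rows": [[0, 0, 0, 0, 0, 0, 0], [0, 0, 0, 0, 0, 0, 0]]}}

```text
time_s: 28.6
tcp_pos: [0.5315, 0.1004, 0.169]
ee_rot: [[-0.999, 0.042, 0.004], [0.042, 0.999, -0.002], [-0.004, -0.002, -1.0]]
wrist_force: [0.2, 0.2, 0.1]
gripper_width: 0.007
gripper_force: 0.0
```

```bash
cat >>h.py <<'E'
def cell(n,x,y):
    s=pose();c=capture('wrist');C=crate(world(c,s));f=c['frame'].astype(int)
    m=(abs(C[...,0]-x)<.027)&(abs(C[...,1]-y)<.04)&(C[...,2]<.09)
    o=m&(f[...,0]>f[...,2]*1.4)&(C[...,2]<.06)
    print('cell z',np.percentile(C[m][:,2],[2,50,98]).round(3),'cork',o.sum())
    if o.sum()>20:
        p=C[o];print(np.percentile(p,[5,50,95],axis=0).round(3).tolist())
    r,cc=np.where(m);save(c,n)
    cv2.imwrite(f'pics/{n}c.png',cv2.resize(c['frame'][max(0,r.min()-30):r.max()+30,max(0,cc.min()-60):cc.max()+60,::-1],None,fx=2,fy=2))
E
python3 -c "
from h import *
cell('w7',.003,.0215)"
```

```text
t 28.6 tcp [531.5 100.4 169. ] y-dir 87.6 z [ 0.004 -0.002 -1.   ] F [0.22 0.19 0.08] w 0.007 gf 0.0 J [  28.   18.  -18.    0.  -55. -121.]
cell z [0.005 0.059 0.063] cork 236
[[0.0, -0.003, 0.026], [0.013, 0.023, 0.028], [0.015, 0.049, 0.057]]
```

View pics/w7c.png

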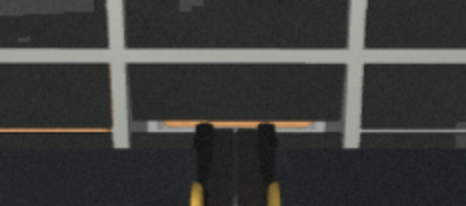

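Rear cell 2 now shows its block's top at about 27 mm, so it is on the floor. For the next block I hold it only by its upper part, so that it enters the flaps level.

Request:
{"op": "drive_tool", "data": {"rows": [[0, -8.7, -38, 0, 0, 0, 0.041], [50, -8.7, -38, 0, 0, 0, 0.041], [100, -8.7, -38, 0, 0, 0, 0.041], [100, -8.7, -38, 0, 0, 0, 0.041], [100, -8.7, -38, 0, 0, 0, 0.041]]}}

```text
time_s: 29.07
tcp_pos: [0.4874, -0.0917, 0.1655]
ee_rot: [[-0.986, -0.164, -0.002], [-0.164, 0.986, -0.004], [0.002, -0.004, -1.0]]
wrist_force: [0.7, -0.6, 0.1]
gripper_width: 0.227
gripper_force: 0.0
```

Request:
{"op": "drive_tool", "data": {"rows": [[100, -8.7, -38, 0, 0, 0, 0.041], [100, -8.7, -38, 0, 0, 0, 0.041], [100, -8.7, -38, 0, 0, 0, 0.041], [100, -8.7, -38, 0, 0, 0, 0.041], [100, -8.7, -38, 0, 0, 0, 0.041]]}}

```text
time_s: 29.48
tcp_pos: [0.4437, -0.282, 0.1654]
ee_rot: [[-0.933, -0.361, -0.001], [-0.361, 0.933, -0.003], [0.002, -0.003, -1.0]]
wrist_force: [1.1, 0.3, 0.5]
gripper_width: 0.603
gripper_force: 0.0
```

Request:
{"op": "drive_tool", "data": {"rows": [[100, -8.7, -38, 0, 0, 0, 0.041], [100, 0, 0, 0, 0, 0, 0], [100, 0, 0, 0, 0, 0, 0]]}}

```text
time_s: 29.73
tcp_pos: [0.4348, -0.32, 0.1649]
ee_rot: [[-0.92, -0.392, -0.001], [-0.392, 0.92, -0.002], [0.002, -0.002, -1.0]]
wrist_force: [-0.2, -0.5, -0.0]
gripper_width: 0.834
gripper_force: 0.0
```

```bash
python3 -c "
from h import *
blocks('w8')"
```

```text
t 29.73 tcp [ 434.8 -320.   164.9] y-dir 113.1 z [-0.001 -0.002 -1.   ] F [-0.22 -0.48 -0.02] w 0.834 gf 0.0 J [-19.  18. -18.   0. -54. -48.]
0.75 [234. 196.] 3768 [ 443.5 -353.    61.8   38.   -67. ] ztop 0.024 [172. 126.  81.]
0.62 [114. 198.] 3887 [ 486.4 -442.6   61.8   38.5   66.8] ztop 0.024 [247. 200. 125.]
0.59 [  5. 206.] 74 [ 541.5 -520.3   24.4    2.5   19.4] ztop 0.017 [11.  85.5 80. ]
```

Block B has been knocked aside to (443,−353). I correct for that.

Request:
{"op": "drive_tool", "data": {"rows": [[100, 8.7, -33, 0, 0, 0, 0], [100, 0, 0, -40, 0, 0, 0], [100, 0, 0, -40, 0, 0, 0], [100, 0, 0, -25, 0, 0, 0], [100, 0, 0, 0, 0, 0, 0]]}}

```text
time_s: 30.25
tcp_pos: [0.4413, -0.3477, 0.0561]
ee_rot: [[-0.918, -0.398, -0.009], [-0.398, 0.918, 0.002], [0.008, 0.006, -1.0]]
wrist_force: [0.3, 0.2, -0.9]
gripper_width: 0.996
gripper_force: 0.0
```

Request:
{"op": "drive_tool", "data": {"rows": [[100, 0, 0, 0, 0, 0, 0], [100, 0, 0, 0, 0, 0, 0]]}}

```text
time_s: 30.42
tcp_pos: [0.4464, -0.3508, 0.0636]
ee_rot: [[-0.917, -0.399, 0.004], [-0.399, 0.917, -0.005], [-0.002, -0.006, -1.0]]
wrist_force: [-0.0, 0.2, -0.1]
gripper_width: 1.0
gripper_force: 0.0
```

```bash
python3 -c "
from h import *
pose()"
```

```text
t 30.42 tcp [ 446.4 -350.8   63.6] y-dir 113.5 z [ 0.004 -0.005 -1.   ] F [-0.03  0.23 -0.11] w 1.0 gf 0.0 J [-22.  27. -21.   0. -42. -45.]
```

Request:
{"op": "drive_tool", "data": {"rows": [[100, -3, -2, -20, 0, 0, 0], [100, 0, 0, -10, 0, 0, 0], [0, 0, 0, 0, 0, 0, 0], [0, 0, 0, 0, 0, 0, 0], [0, 0, 0, 0, 0, 0, 0]]}}

```text
time_s: 30.83
tcp_pos: [0.4425, -0.3533, 0.0333]
ee_rot: [[-0.918, -0.397, 0.004], [-0.398, 0.918, -0.005], [-0.002, -0.006, -1.0]]
wrist_force: [0.0, -1.2, -0.4]
gripper_width: 0.85
gripper_force: 0.0
```

Request:
{"op": "drive_tool", "data": {"rows": [[0, 0, 0, 0, 0, 0, 0], [0, 0, 0, 0, 0, 0, 0], [0, 0, 0, 0, 0, 0, 0]]}}

```text
time_s: 31.08
tcp_pos: [0.4422, -0.3533, 0.033]
ee_rot: [[-0.918, -0.397, 0.004], [-0.397, 0.918, -0.005], [-0.002, -0.006, -1.0]]
wrist_force: [-0.6, 1.6, 3.1]
gripper_width: 0.711
gripper_force: 30.0
```

Request:
{"op": "drive_tool", "data": {"rows": [[0, 0, 0, 30, 0, 0, 0], [0, 0, 0, 40, 0, 0, 0], [0, 0, 0, 40, 0, 0, 0], [0, 5, 38, 10, 0, 0, -0.0374], [0, 5, 38, 0, 0, 0, -0.0374]]}}

```text
time_s: 31.5
tcp_pos: [0.4538, -0.2782, 0.1562]
ee_rot: [[-0.947, -0.322, 0.011], [-0.322, 0.947, -0.007], [-0.008, -0.01, -1.0]]
wrist_force: [0.9, 1.5, -1.0]
gripper_width: 0.709
gripper_force: 30.0
```

Request:
{"op": "drive_tool", "data": {"rows": [[0, 5, 38, 0, 0, 0, -0.0374], [0, 5, 38, 0, 0, 0, -0.0374], [0, 5, 38, 0, 0, 0, -0.0374], [0, 5, 38, 0, 0, 0, -0.0374], [0, 5, 38, 0, 0, 0, -0.0374]]}}

```text
time_s: 31.92
tcp_pos: [0.4762, -0.0852, 0.1522]
ee_rot: [[-0.99, -0.144, 0.001], [-0.144, 0.99, -0.004], [-0.001, -0.004, -1.0]]
wrist_force: [1.0, 0.1, -0.3]
gripper_width: 0.708
gripper_force: 30.0
```

Request:
{"op": "drive_tool", "data": {"rows": [[0, 5, 38, 0, 0, 0, -0.0374], [0, 5, 38, 0, 0, 0, -0.0374], [0, 5, 38, 0, 0, 0, -0.0374], [0, 5, 38, 0, 0, 0, -0.0374], [0, 5, 37, 0, 0, 0, -0.0374]]}}

```text
time_s: 32.33
tcp_pos: [0.5012, 0.104, 0.1522]
ee_rot: [[-0.999, 0.042, 0.0], [0.042, 0.999, -0.004], [-0.0, -0.004, -1.0]]
wrist_force: [0.3, 0.2, -0.9]
gripper_width: 0.707
gripper_force: 30.0
```

Request:
{"op": "drive_tool", "data": {"rows": [[0, 0, 0, 0, 0, 0, 0], [0, 0, 0, 0, 0, 0, 0], [0, 0, 0, 0, 0, 0, 0]]}}

```text
time_s: 32.58
tcp_pos: [0.501, 0.1019, 0.1517]
ee_rot: [[-0.999, 0.04, -0.001], [0.04, 0.999, -0.005], [0.001, -0.005, -1.0]]
wrist_force: [-0.1, -0.6, -0.6]
gripper_width: 0.706
gripper_force: 30.0
```

```bash
python3 -c "
from h import *
s=pose();print(crate(np.array(s['tcp_pos'])))"
```

```text
t 32.58 tcp [501.  101.9 151.7] y-dir 87.7 z [-0.001 -0.005 -1.   ] F [-0.13 -0.57 -0.57] w 0.706 gf 30.0 J [  30.   16.  -23.    0.  -51. -122.]
[-0.0564956   0.02150944  0.15169853]
```

Request:
{"op": "drive_tool", "data": {"rows": [[0, 2, 0, -25, 0, 0, 0], [0, 0, 0, -20, 0, 0, 0], [0, 0, 0, -10, 0, 0, 0], [0, 0, 0, 0, 0, 0, 0], [0, 0, 0, 0, 0, 0, 0]]}}

```text
time_s: 33.0
tcp_pos: [0.5036, 0.101, 0.0971]
ee_rot: [[-0.999, 0.042, -0.0], [0.042, 0.999, -0.005], [0.0, -0.005, -1.0]]
wrist_force: [0.4, -0.6, -1.3]
gripper_width: 0.707
gripper_force: 30.0
```

Request:
{"op": "drive_tool", "data": {"rows": [[0, 0, 0, -7, 0, 0, 0], [0, 0, 0, -5, 0, 0, 0], [0, 0, 0, 0, 0, 0, 0], [0, 0, 0, 0, 0, 0, 0]]}}

```text
time_s: 33.33
tcp_pos: [0.5035, 0.102, 0.085]
ee_rot: [[-0.999, 0.041, 0.0], [0.041, 0.999, -0.004], [-0.0, -0.004, -1.0]]
wrist_force: [0.6, -0.7, -0.8]
gripper_width: 0.708
gripper_force: 30.0
```

```bash
python3 -c "
from h import *
s=pose();print(crate(np.array(s['tcp_pos'])))"
```

```text
t 33.33 tcp [503.5 102.   85. ] y-dir 87.7 z [ 0.    -0.004 -1.   ] F [ 0.63 -0.69 -0.81] w 0.708 gf 30.0 J [  30.   21.  -27.    0.  -42. -122.]
[-0.05393547  0.02172913  0.08504714]
```

Request:
{"op": "drive_tool", "data": {"rows": [[100, 0, 0, 0, 0, 0, 0], [100, 0, 0, 0, 0, 0, 0], [100, 0, 0, 0, 0, 0, 0], [100, 0, 0, 0, 0, 0, 0], [100, 0, 0, 0, 0, 0, 0]]}}

```text
time_s: 33.75
tcp_pos: [0.5037, 0.1021, 0.0852]
ee_rot: [[-0.999, 0.041, 0.001], [0.041, 0.999, -0.004], [-0.001, -0.004, -1.0]]
wrist_force: [0.6, 0.2, 0.4]
gripper_width: 0.97
gripper_force: 0.0
```

Request:
{"op": "drive_tool", "data": {"rows": [[100, 0, 0, 30, 0, 0, 0], [0, 0, 0, 30, 0, 0, 0], [0, 0, 0, 20, 0, 0, 0], [0, 0, 0, 0, 0, 0, 0], [0, 0, 0, 0, 0, 0, 0]]}}

```text
time_s: 34.17
tcp_pos: [0.5041, 0.1024, 0.1663]
ee_rot: [[-0.999, 0.041, 0.003], [0.041, 0.999, -0.002], [-0.003, -0.002, -1.0]]
wrist_force: [-0.7, 1.0, -1.1]
gripper_width: 0.782
gripper_force: 0.0
```

```bash
python3 -c "
from h import *
cell('w9',-.054,.0215)
c=cv2.imread('pics/w9.png');"
```

```text
t 34.17 tcp [504.1 102.4 166.3] y-dir 87.7 z [ 0.003 -0.002 -1.   ] F [-0.74  0.96 -1.06] w 0.782 gf 0.0 J [  30.   15.  -21.    0.  -53. -122.]
cell z [0.056 0.062 0.063] cork 121
[[-0.053, -0.002, 0.027], [-0.044, 0.029, 0.028], [-0.043, 0.05, 0.06]]
```

View pics/w9.png

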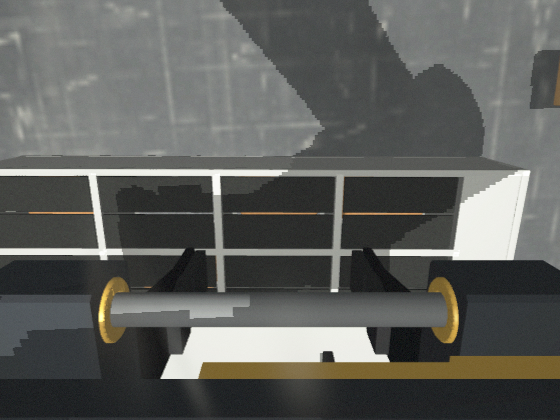

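Block B sank fully: the flaps closed over it, with cork at 28 mm showing in the seam at (278,213). Block C is next.

Request:
{"op": "drive_tool", "data": {"rows": [[100, -1.3, -38.9, 0, 0, 0, -0.026], [100, -1.3, -38.9, 0, 0, 0, -0.026], [100, -1.3, -38.9, 0, 0, 0, -0.026], [100, -1.3, -38.9, 0, 0, 0, -0.026], [100, -1.3, -38.9, 0, 0, 0, -0.026]]}}

```text
time_s: 34.63
tcp_pos: [0.4958, -0.0941, 0.1636]
ee_rot: [[-0.985, 0.17, -0.003], [0.17, 0.985, -0.004], [0.003, -0.005, -1.0]]
wrist_force: [0.5, -0.3, -0.2]
gripper_width: 0.973
gripper_force: 0.0
```

Request:
{"op": "drive_tool", "data": {"rows": [[100, -1.3, -38.9, 0, 0, 0, -0.026], [100, -1.3, -38.9, 0, 0, 0, -0.026], [100, -1.3, -38.9, 0, 0, 0, -0.026], [100, -1.3, -38.9, 0, 0, 0, -0.026], [100, -1.3, -38.9, 0, 0, 0, -0.026]]}}

```text
time_s: 35.05
tcp_pos: [0.4893, -0.2886, 0.1633]
ee_rot: [[-0.955, 0.298, -0.004], [0.298, 0.955, -0.003], [0.003, -0.004, -1.0]]
wrist_force: [0.3, 0.5, -0.3]
gripper_width: 1.003
gripper_force: 0.0
```

Request:
{"op": "drive_tool", "data": {"rows": [[100, -1.3, -38.9, 0, 0, 0, -0.026], [100, -1.3, -38.9, 0, 0, 0, -0.026], [100, -1.3, -38.9, 0, 0, 0, -0.026], [100, -1.3, -38.9, 0, 0, 0, -0.026], [100, 0, 0, 0, 0, 0, 0]]}}

```text
time_s: 35.47
tcp_pos: [0.4837, -0.4481, 0.162]
ee_rot: [[-0.917, 0.4, -0.004], [0.4, 0.917, -0.004], [0.002, -0.005, -1.0]]
wrist_force: [0.7, -0.2, -0.1]
gripper_width: 0.998
gripper_force: 0.0
```

Request:
{"op": "drive_tool", "data": {"rows": [[100, 0, 0, 0, 0, 0, 0], [100, 0, 0, 0, 0, 0, 0]]}}

```text
time_s: 35.63
tcp_pos: [0.4845, -0.4421, 0.163]
ee_rot: [[-0.919, 0.394, -0.004], [0.394, 0.919, -0.002], [0.003, -0.003, -1.0]]
wrist_force: [-0.5, 0.2, -0.3]
gripper_width: 1.001
gripper_force: 0.0
```

```bash
python3 -c "
from h import *
blocks('w10')"
```

```text
t 35.63 tcp [ 484.5 -442.1  163. ] y-dir 66.8 z [-0.004 -0.002 -1.   ] F [-0.54  0.23 -0.33] w 1.001 gf 0.0 J [-28.  28.  -1.   0. -61. -85.]
0.62 [199. 283.] 475 [ 539.3 -534.3   62.    23.5  -17.8] ztop 0.023 [ 25. 228. 217.]
0.61 [277. 202.] 3726 [ 486.7 -442.5   62.1   37.6   67.1] ztop 0.024 [202. 149.  97.]
```

Request:
{"op": "drive_tool", "data": {"rows": [[100, 2, 0, -40, 0, 0, 0], [100, 0, 0, -40, 0, 0, 0], [100, 0, 0, -20, 0, 0, 0], [100, 0, 0, 0, 0, 0, 0], [100, 0, 0, 0, 0, 0, 0]]}}

```text
time_s: 36.15
tcp_pos: [0.4875, -0.4414, 0.0646]
ee_rot: [[-0.92, 0.392, -0.003], [0.392, 0.92, -0.003], [0.002, -0.004, -1.0]]
wrist_force: [-0.1, -0.1, 0.5]
gripper_width: 1.0
gripper_force: 0.0
```

Request:
{"op": "drive_tool", "data": {"rows": [[100, 0, 0, 0, 0, 0, 0]]}}

```text
time_s: 36.23
tcp_pos: [0.489, -0.4427, 0.0672]
ee_rot: [[-0.92, 0.392, 0.002], [0.392, 0.92, -0.006], [-0.004, -0.005, -1.0]]
wrist_force: [1.4, -0.7, 1.1]
gripper_width: 1.002
gripper_force: 0.0
```

Request:
{"op": "drive_tool", "data": {"rows": [[100, -1.5, 0, -20, 0, 0, 0], [100, 0, 0, -12, 0, 0, 0], [0, 0, 0, 0, 0, 0, 0], [0, 0, 0, 0, 0, 0, 0], [0, 0, 0, 0, 0, 0, 0]]}}

```text
time_s: 36.65
tcp_pos: [0.4866, -0.4431, 0.0343]
ee_rot: [[-0.919, 0.393, 0.0], [0.393, 0.919, -0.005], [-0.003, -0.005, -1.0]]
wrist_force: [0.6, 0.6, 0.2]
gripper_width: 0.855
gripper_force: 0.0
```

Request:
{"op": "drive_tool", "data": {"rows": [[0, 0, 0, 0, 0, 0, 0], [0, 0, 0, 0, 0, 0, 0], [0, 0, 0, 0, 0, 0, 0]]}}

```text
time_s: 36.9
tcp_pos: [0.4864, -0.443, 0.0341]
ee_rot: [[-0.919, 0.393, 0.0], [0.393, 0.919, -0.005], [-0.002, -0.005, -1.0]]
wrist_force: [-0.5, 0.3, 2.1]
gripper_width: 0.708
gripper_force: 30.0
```

Request:
{"op": "drive_tool", "data": {"rows": [[0, 0, 0, 30, 0, 0, 0], [0, 0, 0, 40, 0, 0, 0], [0, 0, 0, 40, 0, 0, 0], [0, 1.1, 38.5, 10, 0, 0, 0.03], [0, 1.1, 38.5, 0, 0, 0, 0.03]]}}

```text
time_s: 37.32
tcp_pos: [0.4901, -0.3673, 0.1577]
ee_rot: [[-0.941, 0.339, 0.008], [0.339, 0.941, -0.009], [-0.01, -0.005, -1.0]]
wrist_force: [1.4, 0.3, -0.9]
gripper_width: 0.708
gripper_force: 30.0
```

Request:
{"op": "drive_tool", "data": {"rows": [[0, 1.1, 38.5, 0, 0, 0, 0.03], [0, 1.1, 38.5, 0, 0, 0, 0.03], [0, 1.1, 38.5, 0, 0, 0, 0.03], [0, 1.1, 38.5, 0, 0, 0, 0.03], [0, 1.1, 38.5, 0, 0, 0, 0.03]]}}

```text
time_s: 37.73
tcp_pos: [0.4932, -0.1713, 0.1533]
ee_rot: [[-0.981, 0.192, 0.0], [0.192, 0.981, -0.004], [-0.001, -0.004, -1.0]]
wrist_force: [0.7, 0.3, -0.5]
gripper_width: 0.708
gripper_force: 30.0
```

Request:
{"op": "drive_tool", "data": {"rows": [[0, 1.1, 38.5, 0, 0, 0, 0.03], [0, 1.1, 38.5, 0, 0, 0, 0.03], [0, 1.1, 38.5, 0, 0, 0, 0.03], [0, 1.1, 38.5, 0, 0, 0, 0.03], [0, 1.1, 38.5, 0, 0, 0, 0.03]]}}

```text
time_s: 38.15
tcp_pos: [0.4986, 0.0213, 0.1534]
ee_rot: [[-0.999, 0.043, 0.001], [0.043, 0.999, -0.004], [-0.001, -0.004, -1.0]]
wrist_force: [0.7, -0.1, -1.2]
gripper_width: 0.711
gripper_force: 30.0
```

Request:
{"op": "drive_tool", "data": {"rows": [[0, 0, 0, 0, 0, 0, 0], [0, 0, 0, 0, 0, 0, 0], [0, 0, 0, 0, 0, 0, 0]]}}

```text
time_s: 38.4
tcp_pos: [0.4988, 0.0195, 0.153]
ee_rot: [[-0.999, 0.044, -0.0], [0.044, 0.999, -0.004], [-0.0, -0.004, -1.0]]
wrist_force: [-0.9, 0.1, 0.2]
gripper_width: 0.706
gripper_force: 30.0
```

```bash
python3 -c "
from h import *
s=pose();print(crate(np.array(s['tcp_pos'])))"
```

```text
t 38.4 tcp [498.8  19.5 153. ] y-dir 87.5 z [-0.    -0.004 -1.   ] F [-0.94  0.05  0.17] w 0.706 gf 30.0 J [  21.   15.  -24.    0.  -51. -114.]
[-0.05522714 -0.06088921  0.1530066 ]
```

Request:
{"op": "drive_tool", "data": {"rows": [[0, 1, -0.5, -25, 0, 0, 0], [0, 0, 0, -20, 0, 0, 0], [0, 0, 0, -10, 0, 0, 0], [0, 0, 0, 0, 0, 0, 0], [0, 0, 0, 0, 0, 0, 0]]}}

```text
time_s: 38.82
tcp_pos: [0.4999, 0.0175, 0.0978]
ee_rot: [[-0.999, 0.047, -0.001], [0.047, 0.999, -0.005], [0.001, -0.005, -1.0]]
wrist_force: [0.1, -0.5, -0.0]
gripper_width: 0.705
gripper_force: 30.0
```

Request:
{"op": "drive_tool", "data": {"rows": [[0, 0, 0, -7, 0, 0, 0], [0, 0, 0, -6, 0, 0, 0], [0, 0, 0, 0, 0, 0, 0], [0, 0, 0, 0, 0, 0, 0]]}}

```text
time_s: 39.15
tcp_pos: [0.5, 0.0187, 0.0849]
ee_rot: [[-0.999, 0.045, -0.0], [0.045, 0.999, -0.004], [-0.0, -0.004, -1.0]]
wrist_force: [-0.4, -0.4, -0.1]
gripper_width: 0.704
gripper_force: 30.0
```

```bash
python3 -c "
from h import *
s=pose();print(crate(np.array(s['tcp_pos'])))"
```

```text
t 39.15 tcp [500.   18.7  84.9] y-dir 87.4 z [-0.    -0.004 -1.   ] F [-0.4  -0.37 -0.09] w 0.704 gf 30.0 J [  21.   20.  -29.    0.  -41. -114.]
[-0.05400152 -0.06156706  0.08493066]
```

Request:
{"op": "drive_tool", "data": {"rows": [[100, 0, 0, 0, 0, 0, 0], [100, 0, 0, 0, 0, 0, 0], [100, 0, 0, 0, 0, 0, 0], [100, 0, 0, 0, 0, 0, 0], [100, 0, 0, 0, 0, 0, 0]]}}

```text
time_s: 39.57
tcp_pos: [0.5002, 0.019, 0.0852]
ee_rot: [[-0.999, 0.044, 0.001], [0.044, 0.999, -0.004], [-0.001, -0.004, -1.0]]
wrist_force: [0.4, 0.3, 0.2]
gripper_width: 0.969
gripper_force: 0.0
```

Request:
{"op": "drive_tool", "data": {"rows": [[100, 0, 0, 30, 0, 0, 0], [0, 0, 0, 40, 0, 0, 0], [0, 0, 0, 40, 0, 0, 0], [0, 0, 0, 40, 0, 0, 0], [0, 0, 0, 40, 0, 0, 0]]}}

```text
time_s: 39.98
tcp_pos: [0.4996, 0.0188, 0.2772]
ee_rot: [[-0.999, 0.045, 0.001], [0.045, 0.999, -0.004], [-0.001, -0.004, -1.0]]
wrist_force: [2.4, 0.5, -0.6]
gripper_width: 0.783
gripper_force: 0.0
```

Request:
{"op": "drive_tool", "data": {"rows": [[0, 0, 0, 40, 0, 0, 0], [0, 0, 5, 40, 0, 0, 0], [0, 30, 10, 10, 0, 0, 0], [0, 30, 10, 0, 0, 0, 0], [0, 0, 0, 0, 0, 0, 0]]}}

```text
time_s: 40.4
tcp_pos: [0.5637, 0.0456, 0.3643]
ee_rot: [[-0.999, 0.044, 0.002], [0.044, 0.999, -0.003], [-0.002, -0.003, -1.0]]
wrist_force: [0.3, 0.0, -0.6]
gripper_width: 0.402
gripper_force: 0.0
```

```bash
python3 - <<'E'
from h import *
s=pose();c=capture('wrist');C=crate(world(c,s));f=c['frame'].astype(int);save(c,'w11')
for i,x in enumerate((-.054,.003)):
  for j,y in enumerate((-.1445,-.0615,.0215,.1045)):
    m=(abs(C[...,0]-x)<.025)&(abs(C[...,1]-y)<.038)&(C[...,2]<.09)
    o=m&(f[...,0]>f[...,2]*1.35)&(C[...,2]<.055)
    print(i,j,m.sum(),np.percentile(C[m][:,2],[1,50,99]).round(3),o.sum(),np.percentile(C[o],[5,50,95],axis=0).round(3).tolist() if o.sum()>5 else '')
t=capture('scene');C=crate(world(t));cv2.imwrite('pics/s3.png',t['frame'][...,::-1])
for l in ('rod_pin','jig','glue','tape','hood'):
  for d in masks_of(l,t)[:1]:
    p=C[d['region']&(t['z_map']>0)];print(l,round(d['p'],2),np.round(d['xy']),np.percentile(p,[10,50,90],axis=0).round(3).tolist())
E
```

```text
t 40.4 tcp [563.7  45.6 364.3] y-dir 87.5 z [ 0.002 -0.003 -1.   ] F [ 0.32  0.01 -0.56] w 0.402 gf 0.0 J [  21.   13.    4.    0.  -82. -114.]
0 0 2864 [0.027 0.062 0.064] 50 [[-0.054, -0.169, 0.026], [-0.054, -0.142, 0.028], [-0.054, -0.114, 0.029]]
0 1 2951 [0.028 0.062 0.064] 50 [[-0.054, -0.087, 0.027], [-0.054, -0.06, 0.028], [-0.054, -0.033, 0.029]]
0 2 2954 [0.005 0.062 0.064] 50 [[-0.054, -0.004, 0.027], [-0.054, 0.023, 0.028], [-0.054, 0.05, 0.03]]
0 3 2948 [0.028 0.062 0.064] 54 [[-0.059, 0.075, 0.025], [-0.054, 0.101, 0.028], [-0.052, 0.131, 0.029]]
1 0 2589 [0.026 0.062 0.064] 91 [[0.007, -0.17, 0.026], [0.007, -0.144, 0.028], [0.008, -0.117, 0.029]]
1 1 2671 [0.028 0.062 0.064] 48 [[0.007, -0.087, 0.027], [0.007, -0.06, 0.028], [0.007, -0.033, 0.029]]
1 2 2647 [0.005 0.062 0.064] 48 [[0.007, -0.005, 0.027], [0.007, 0.022, 0.028], [0.007, 0.049, 0.029]]
1 3 2651 [0.005 0.062 0.064] 0 
rod_pin 0.63 [184. 131.] [[0.01, 0.174, 0.091], [0.055, 0.177, 0.209], [0.062, 0.184, 0.254]]
jig 0.85 [131. 212.] [[-0.173, 0.225, 0.025], [-0.157, 0.261, 0.03], [-0.138, 0.297, 0.033]]
glue 0.5 [165. 154.] [[0.059, 0.301, -0.0], [0.068, 0.31, 0.048], [0.089, 0.328, 0.094]]
tape 0.47 [149. 185.] [[-0.06, 0.272, -0.0], [-0.035, 0.296, 0.014], [-0.013, 0.317, 0.018]]
hood 0.72 [246. 140.] [[0.077, -0.161, 0.137], [0.096, -0.017, 0.207], [0.111, 0.165, 0.294]]
```

View pics/w11.png

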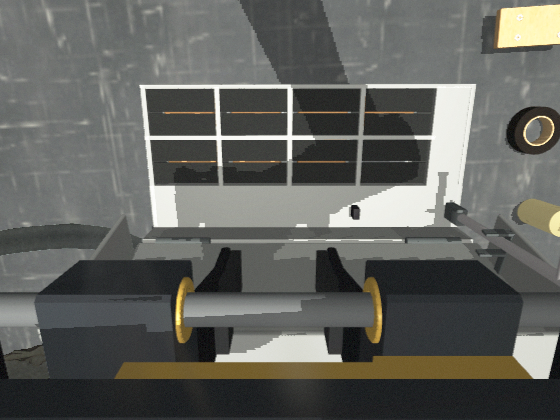

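View pics/s3.png

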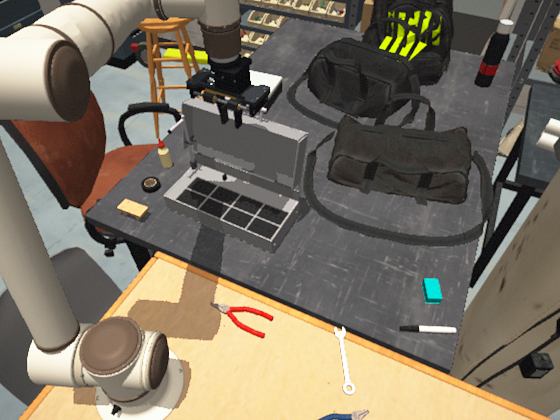

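All three blocks show cork level at 28 mm in their seams (pixels (260,113), (325,113) and (320,161)). The hood and rod are up, and the jig, glue and tape are where they should be. I hand in the job.

```bash
python3 -c "
from h import *
print(finish_job())"
```

```text
the job is handed in; nothing more can be done
None
```

I handed the job in: the jig is on the table, the hood is propped open, and all three blocks found are on the floors of cells felt to be empty (front 1, front 2, rear 2); no verdict came back.

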